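Set the loading-rate selector and start the test

TASK

On the blue test console, push the black selector pointer round clockwise with a fingertip, counting its clicks, to position 5 (the fifth thin mark clockwise from the broad zero mark), without going past it and without pinching the pointer. Then, with the selector on 5, press the flat start button fully in with a fingertip and let it come out again. Do not press the mushroom-headed stop button, and leave the loose specimens and tools where they are: lift or shift nothing.

Things in the scene. Friction and masses are not known exactly. Their poses are not given: they have to be found in the camera images.
- console: fixed blue box, 240 (x) x 380 (y) x 90 mm high, flat level top panel; origin at the centre of its underside on the bench, z up, -x side faces the robot. The selector is on the +y half of the panel, the two buttons on the -y half at y = -105 mm, 88 mm apart along x; which of them is nearer varies.
- dial_centre (a point): point on the selector's vertical axis at panel height (90 mm above the bench), axes as the console's. Round it lie eight black marks on a white disc at radius 67 mm, every 30 degrees: a broad bar (9 mm) for 0, then thin ones for 1 to 7 clockwise. The zero mark is 105 degrees counter-clockwise (from above) of the console's +x, mark 5 is 45 degrees clockwise of it.
- selector (a joint): angle, rad, grows clockwise seen from above; 0 = zero mark, 0.5236 per click, position 5 = 2.618; stops just beyond 0 and 7. Starts at rest at one of 0 to 3. Spring detents hold it at each mark: a push 45 mm from the axis takes about 2 to 4 N; past half-way between marks it snaps on to the next by itself and stays there.
- pointer_tip (a point): pointing end of the selector's handle, top edge, 58 mm from the axis; x axis outward along the handle, y to its counter-clockwise side, z up. The handle is an upright black bar 14 mm thick, 4 to 32 mm above the panel, from 22 mm behind the axis to this end, white line on top; under it a hub of radius 22 mm, 10 mm high.
- start_button (a joint): start button travel, m: 0 out, 0.006 fully in (about 5 N), springs back
- start_button_top (a point): centre of the top face of the start button: a flat grey round button, 32 mm across, in a black round housing; z up, pressed straight down
- stop_button (a joint): stop button travel, m: 0 out, 0.006 fully in; must not be pressed
- stop_button_top (a point): crown of the stop button: a domed grey mushroom head 48 mm across on a thin stem, standing 39 mm above the panel
- dolly_small: loose steel pull-off disc with a stem, 30 mm across, 34 mm high, standing on the console's panel between selector and buttons, toward the far edge; origin under its centre
- dolly_large: loose steel pull-off disc with a stem, 50 mm across, 42 mm high, on the bench; origin under its centre
- cube_a: loose 50 mm concrete cube on the bench; origin under its centre
- cube_b: loose 50 mm concrete cube on the bench; origin under its centre
- core: loose upright concrete cylinder, 50 mm across, 100 mm high, on the bench; origin under its centre
- wrench: loose wrench, 180 mm long, lying on the bench along its x axis
- brush: loose brush, 160 mm long, lying on the bench along its x axis

How it is judged:
By the outcome, as a careful person would: the job done as asked, in the order asked, and still so for the second after the job is handed in, with the robot touching nothing.
It also fails if it takes over 45 s, if anything falls off the work surface, if the arm or the gripper's body presses on something with over 40 N, if the wrist force passes 120 N, or if a joint passes its speed limit or range.

ROBOT

A 6-joint arm with a two-finger parallel gripper is mounted at the origin on the work surface. World frame = base frame: x ahead of the robot, y to its left, z up, the work surface at z = 0. Lengths are in m, angles in rad, forces in N, time in s.
With the tool pointing down it reaches from about 0.425 to 0.95 m from the base axis. Payload 3.5 kg.
Tool frame: the origin (TCP) lies midway between the tips of the shut fingers; the grasp point (between the pads) lies 19 mm behind it; y points along the fingers, x is the direction in which the jaws open and shut, and the axes are right-handed (so a half turn about y gives the same grasp; the last joint's range is limited). The gripper opens to 85 mm and grips with 20 to 120 N. Pads are 22 mm wide; open, the fingers measure 114 mm over their backs; the gripper's body (76 mm by 85 mm) begins 54 mm behind the grasp point. The pads swing forward as they close: fully open they stand 13 mm farther back than shut.
Start: joints at [0.968, 0.286, 1.577, -0, 1.279, -0.15], TCP at [0.295, 0.607, 0.198] pointing down, gripper open.
Joint ranges: [-2.77, 2.77], [-0.9, 2.22], [0.21, 2.48], [-1.53, 4.67], [0.24, 2.81], [-2.84, 2.84]. Speed limits (rad/s): [2.79, 2.79, 3.14, 3.14, 3.14, 3.14].

INTERFACE

Orientations are given as a unit quaternion [x, y, z, w].
In Python, from plant import ctrl, viewer gives the robot as it stands.
- The arm moves only by the tool step_arm, never from a script. Its argument "rows" is a list of rows, each a list of 3 entries, a list of its own where there are three numbers: the turn, a rotation vector about the tool's x, y, z in degrees, then the shift along the tool's x, y, z in mm, then the closure, from 0 (fully open) to 1 (shut). A call has 1 to 10 rows; each row is the pose to reach, as a shift and turn from the pose commanded when the call began, along the tool's axes at that moment; what a row does not reach only later rows make up. A row lasts 1/12 s, in which the tool goes at most 41.7 mm and 7.16 degrees, less where a joint would pass 70% of its speed; a pose out of reach is approached as far as the arm can. A call with a gripper value outside its range is refused whole. The fingers move at their own pace and stop on an object; "newtons" is the grip in N (left out, the last holds). Time passes only in rows, so rows that repeat a pose let the fingers close. It gives the time, the measured TCP pose, the force and the opening at its end, in the units of the state.
- ctrl.get_state(): the state, without advancing time (a new reading comes with each control period).
- viewer.read_camera(name): name is "side" or "top"; returns (picture, depth): 384x512x3 uint8, red, green, blue; 384x512 float32, m along the optical axis (not along the pixel's ray), 0 where there is no reading.
- viewer.calibration(name): a dict with "K" (3x3 intrinsics, pixels), "R" (3x3) and "t" (3): a world point X has camera coordinates R X + t. Camera axes: x right, y down, z forward; pixel columns grow to the right and rows downward; lengths in m; the calibration is good to about 2 mm. A picture is of the moment at which its call begins. calibration takes no time and is no camera call.
- ctrl.sign_off(): hands the job in, once; it reports no verdict.
The state is a dict: "time": time; "qpos": joint angles; "dq": joint speeds; "joint_efforts": joint torques, N m; "eef_pos": TCP position; "tcp_rot": TCP orientation; "contact_force": force on the tool from outside, world axes, zero at the start; "wrist_torque": the same for the moment, N m; "opening": opening from 0.0 (shut) to 1.0 (fully open).
Only numpy, scipy, OpenCV 4.12 (cv2) and the standard library are available. Lean on these libraries where they do the work, as an engineer would, in place of code of your own. Each camera call takes 0.05 s, during which the arm holds its last target.

## Working session

There is one attempt and no reset: what is moved stays moved. The work goes in short steps, Python scripts to look and compute and a tool call to move; the robot and the scene stay as the last step left them, time stands still between calls to the robot, and variables do not carry over. Pictures are saved under pics/ and viewed, and the job is handed in when it is done.

Besides the shell and the picture viewer there is one more tool, called by a JSON object that holds its "api" and its "payload". step_arm: Moves the arm, as the interface text tells. Its arguments: {"type":"object","properties":{"rows":{"type":"array"},"newtons":{"type":"number"}},"required":["rows"]}

```bash
mkdir -p pics; python3 - <<'E'
from plant import ctrl, viewer
import cv2,numpy as np
s=ctrl.get_state();print(s)
for n in("top","side"):
    p,d=viewer.read_camera(n);cv2.imwrite(f"pics/{n}0.png",p[:,:,::-1]);np.savez(f"{n}0.npz",p=p,d=d)
    print(n,viewer.calibration(n))
E
```

```text
{'time': 0.0, 'qpos': array([ 9.68003393e-01,  2.87198882e-01,  1.57816614e+00, -3.12185553e-05,
        1.27860403e+00, -1.49971335e-01]), 'dq': array([ 1.55026287e-03,  2.29239762e-03,  8.15464799e-04,  9.64837015e-05,
        3.00120522e-05, -1.04643531e-03]), 'joint_efforts': array([ 1.63016884e-03, -4.05979121e+01, -2.92626053e+01, -4.43257591e-06,
        5.77632964e-03,  6.62724148e-06]), 'eef_pos': array([0.29485874, 0.60637768, 0.19653101]), 'tcp_rot': array([ 0.5998216 ,  0.37423426, -0.37576762, -0.59913392]), 'contact_force': array([ 0.70439725, -1.47266509, -0.11968922]), 'wrist_torque': array([-0.01440669,  0.01122168,  0.00086621]), 'opening': 1.0008069737691936}
top {'K': array([[433.06982471,   0.        , 255.70340437],
       [  0.        , 433.06982471, 189.5578514 ],
       [  0.        ,   0.        ,   1.        ]]), 'R': array([[-0.03976924, -0.99919927, -0.00438477],
       [-0.97870845,  0.03983728, -0.20135235],
       [ 0.20136579, -0.00371622, -0.97950906]]), 't': array([0.02010273, 0.5412663 , 1.31840979])}
side {'K': array([[457.07566377,   0.        , 267.56766564],
       [  0.        , 457.07566377, 194.82328357],
       [  0.        ,   0.        ,   1.        ]]), 'R': array([[ 0.94817025, -0.31771537,  0.00548743],
       [-0.14908963, -0.46005146, -0.87528563],
       [ 0.2806162 ,  0.82910168, -0.48357518]]), 't': array([-0.47249053,  0.16667106,  1.50345825])}
```

View pics/top0.png

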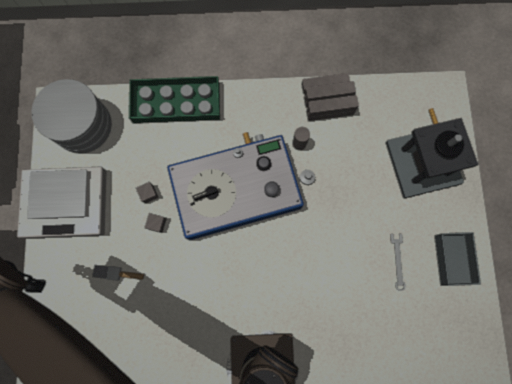

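View pics/side0.png

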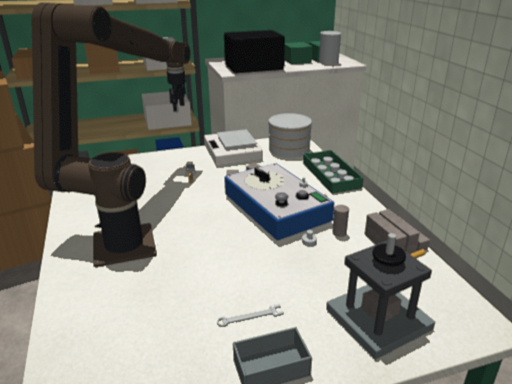

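```bash
cat > h.py <<'E'
import numpy as np,cv2
from plant import viewer
def back(n,uv,z):
    c=viewer.calibration(n);K,R,t=c["K"],c["R"],c["t"]
    r=R.T@np.linalg.inv(K)@np.r_[uv,1.];C=-R.T@t
    return C+r*(z-C[2])/r[2]
def proj(n,X):
    c=viewer.calibration(n);p=c["K"]@(c["R"]@np.asarray(X)+c["t"]);return p[:2]/p[2]
def rect(img,n,z,x0,x1,y0,y1,s=2000):
    # output: up=+x, left=+y
    W,H=int((y1-y0)*s),int((x1-x0)*s)
    src=np.float32([proj(n,[x1,y1,z]),proj(n,[x1,y0,z]),proj(n,[x0,y0,z]),proj(n,[x0,y1,z])])
    M=cv2.getPerspectiveTransform(src,np.float32([[0,0],[W,0],[W,H],[0,H]]))
    return cv2.warpPerspective(img,M,(W,H),flags=cv2.INTER_CUBIC)
E
python3 - <<'E'
from h import *
for uv in [(168,165),(281,137),(301,208),(188,236),(212,192)]: print(back("top",uv,.09).round(3))
f=np.load("top0.npz");p=f["p"];d=f["d"]
cv2.imwrite("pics/c0.png",cv2.resize(p[125:245,155:320,::-1],None,fx=4.8,fy=4.8,interpolation=cv2.INTER_CUBIC))
p=np.load("side0.npz")["p"]
cv2.imwrite("pics/s0.png",cv2.resize(p[150:250,210:350,::-1],None,fx=5.6,fy=5.6,interpolation=cv2.INTER_CUBIC))
E
```

```text
[0.624 0.269 0.09 ]
[ 0.701 -0.088  0.09 ]
[ 0.471 -0.138  0.09 ]
[0.399 0.209 0.09 ]
[0.532 0.134 0.09 ]
```

View pics/c0.png

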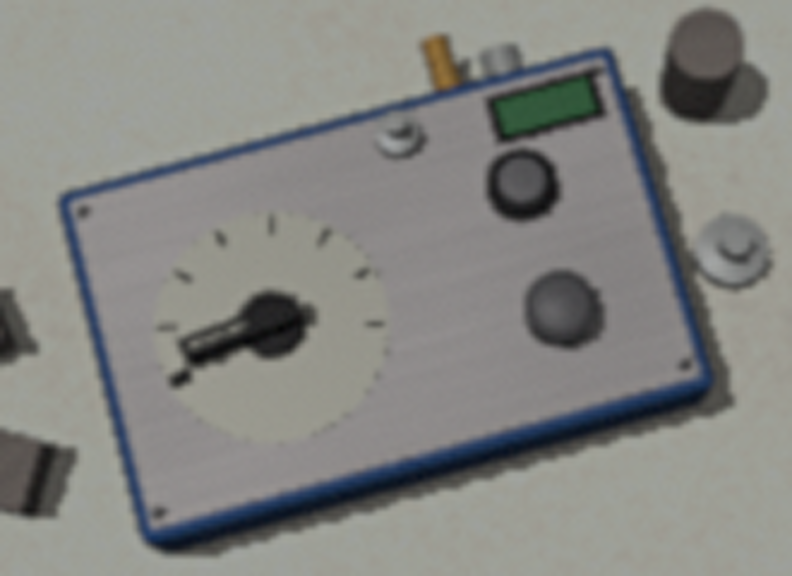

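View pics/s0.png

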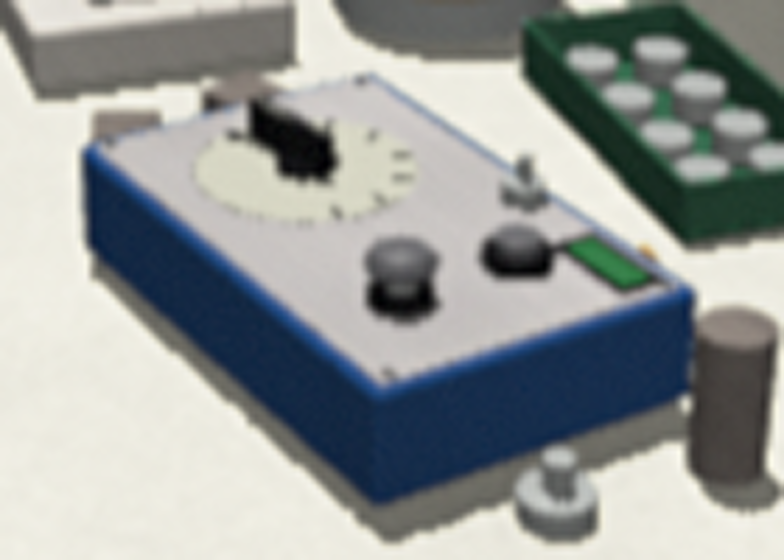

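```bash
python3 - <<'E'
from h import *
from scipy.optimize import least_squares
c=lambda u,v:(155+(u+.5)/4.8-.5,125+(v+.5)/4.8-.5)
m=[(180,379),(166,327),(182,275),(221,238),(272,224),(324,237),(362,272),(375,323)]
P=np.array([back("top",c(*q),.09)[:2] for q in m])
def f(p):
    a=np.radians(105-30*np.arange(8))+p[2]
    return (np.c_[p[0]+.067*np.cos(a),p[1]+.067*np.sin(a)]-P).ravel()
r=least_squares(f,[.53,.13,.2]);print(r.x,np.degrees(r.x[2]),np.abs(r.fun).max())
cx,cy,th=r.x
tip=back("top",c(184,349),.122)[:2]; 
for q in [(184,349),(190,362),(180,340)]:
    t=back("top",c(*q),.122)[:2]-[cx,cy];print("tip",t,np.hypot(*t),np.degrees(np.arctan2(t[1],t[0])-th))
for q,z in [((524,182),.115),((564,308),.129),((401,135),.10)]:
    b=back("top",c(*q),z)[:2];d=b-[cx,cy];R=np.array([[np.cos(th),np.sin(th)],[-np.sin(th),np.cos(th)]]);print("b",b,"console rel dial",R@d)
# depth heights
dd=np.load("top0.npz")["d"];cal=viewer.calibration("top")
def pt(u,v):
    u,v=c(u,v);u,v=round(u),round(v);z=dd[v,u];X=np.linalg.inv(cal["K"])@[u,v,1]*z;return cal["R"].T@(X-cal["t"])
for q in [(524,182),(564,308),(450,300),(272,320),(200,345),(210,340),(401,135),(404,130)]:print(q,pt(*q).round(4))
p=np.load("top0.npz")["p"]
for z in(.09,.122):
  im=rect(p,"top",z,cx-.1,cx+.1,cy-.1,cy+.1,3000)[:,:,::-1].copy();cv2.imwrite(f"pics/r{z}.png",im)
E
```

```text
[0.53134319 0.13625883 0.23690966] 13.573923758443398 0.0007633528219311847
tip [-0.01955811  0.0517021 ] 0.05527772731340579 97.14693953295689
tip [-0.02798058  0.04803921] 0.05559387159831233 106.64486720378615
tip [-0.0137183   0.05414713] 0.055857891479952904 90.64295454896128
b [ 0.61297429 -0.0295657 ] console rel dial [ 0.040432  -0.1803515]
b [ 0.52685204 -0.05062498] console rel dial [-0.04822728 -0.18060968]
b [0.6518824  0.04857279] console rel dial [ 0.09659241 -0.11352731]
(524, 182) [ 0.612  -0.0303  0.1129]
(564, 308) [ 0.5264 -0.0503  0.1281]
(450, 300) [0.5436 0.0219 0.0896]
(272, 320) [0.5289 0.1333 0.1224]
(200, 345) [0.5145 0.1781 0.1267]
(210, 340) [0.5175 0.1721 0.1259]
(401, 135) [0.6469 0.0486 0.1138]
(404, 130) [0.651  0.0455 0.1103]
```

View pics/r0.122.png

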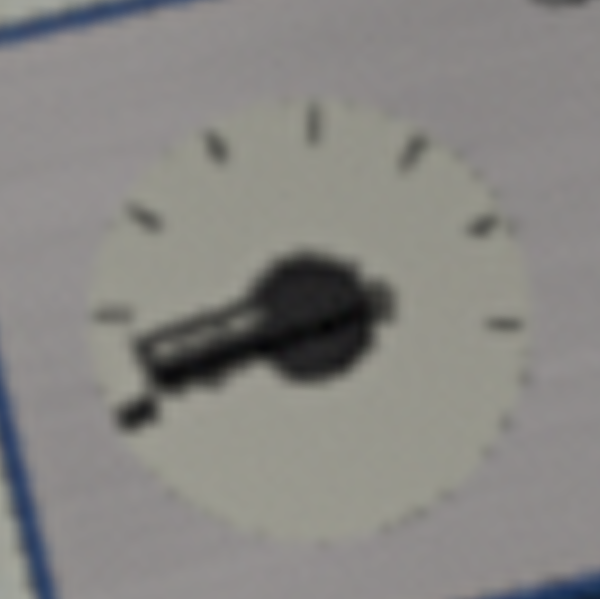

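```bash
cat > ov.py <<'E'
from h import *
CX,CY,TH=0.53134,0.13626,0.23691
def overlay(n,p,box,f,angs,out):
    u0,v0,u1,v1=box
    im=cv2.resize(p[v0:v1,u0:u1,::-1],None,fx=f,fy=f,interpolation=cv2.INTER_CUBIC)
    def q(X): 
        a=(proj(n,X)-[u0,v0]+.5)*f-.5; return tuple(int(v) for v in a.round())
    for ang,col in angs:
        a=np.radians(ang)+TH;e=np.array([np.cos(a),np.sin(a)]);s=np.array([-e[1],e[0]])
        pts=[q(np.r_[np.array([CX,CY])+e*r+s*w,.122]) for r,w in[(-.022,-.007),(-.022,.007),(.058,.007),(.058,-.007)]]
        cv2.polylines(im,[np.array(pts)],True,col,1)
    for k in range(8):
        a=np.radians(105-30*k)+TH;cv2.circle(im,q([CX+.067*np.cos(a),CY+.067*np.sin(a),.09]),3,(255,0,0),1)
    cv2.imwrite(out,im)
E
python3 - <<'E'
from ov import *
A=[(105,(0,0,255)),(75,(0,255,0))]
overlay("top",np.load("top0.npz")["p"],(175,155,250,225),8,A,"pics/ot.png")
overlay("side",np.load("side0.npz")["p"],(225,155,300,205),9,A,"pics/os.png")
E
```

```text
(no output)
```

View pics/ot.png

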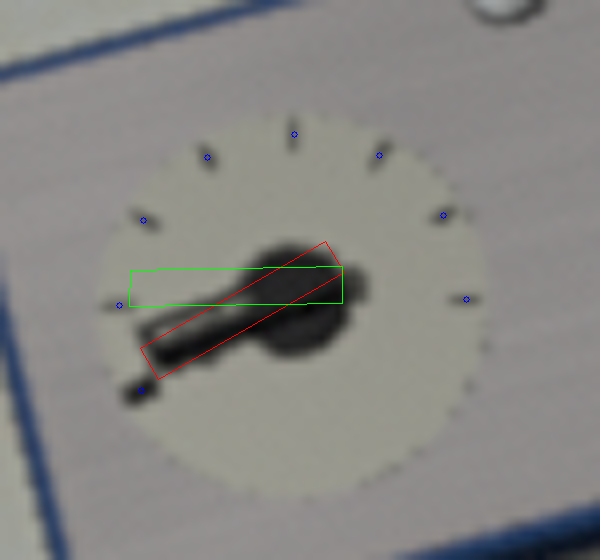

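View pics/os.png

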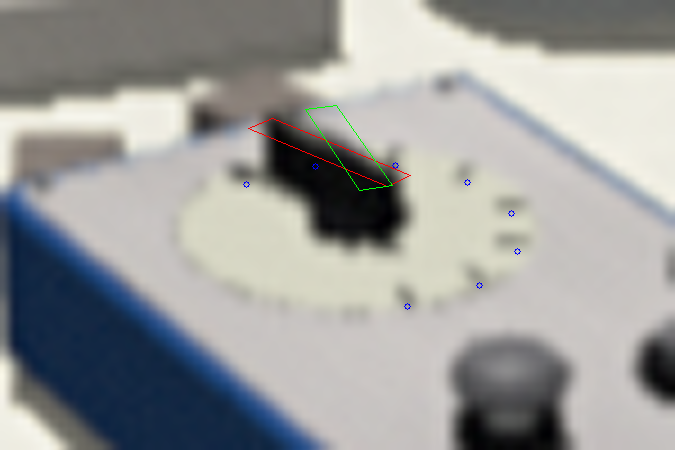

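```bash
python3 - <<'E'
from h import *
a=np.load("top0.npz")["p"][170:215,180:235]; b=np.load("side0.npz")["p"][160:190,240:285]
g=lambda p:(255*np.clip(p/140.,0,1)**.45).astype(np.uint8)
A=cv2.resize(g(a)[:,:,::-1],(660,540),interpolation=cv2.INTER_NEAREST);B=cv2.resize(g(b)[:,:,::-1],(720,480),interpolation=cv2.INTER_NEAREST)
cv2.imwrite("pics/ga.png",A);cv2.imwrite("pics/gb.png",B)
E
```

```text
(no output)
```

View pics/ga.png

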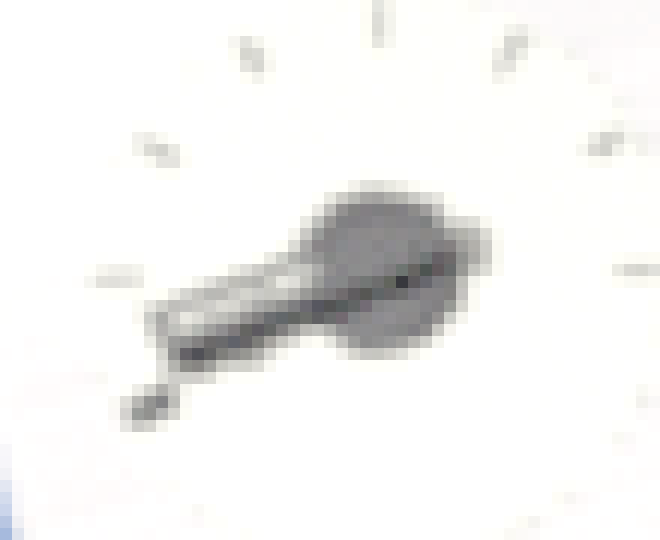

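View pics/gb.png

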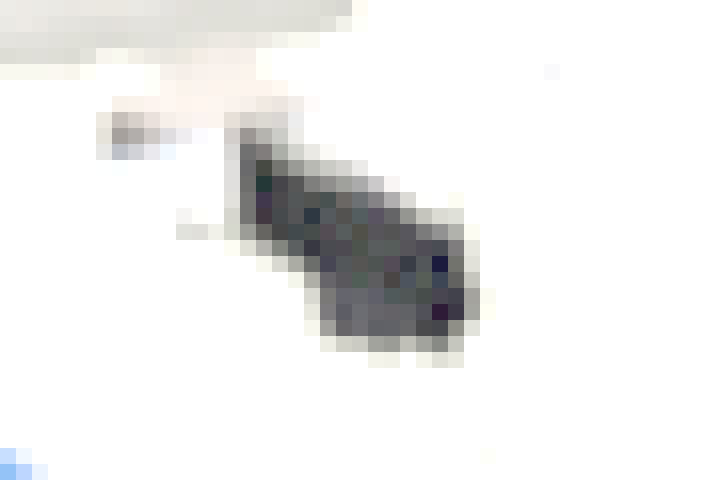

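```bash
python3 - <<'E'
from ov import *
p,d=viewer.read_camera("top");np.savez("top1.npz",p=p,d=d)
o=np.load("top0.npz")["p"];print(np.abs(p.astype(int)-o)[170:215,180:235].max())
overlay("top",p,(175,155,250,225),8,[(97,(0,0,255))],"pics/ot1.png")
E
```

```text
8
```

View pics/ot1.png

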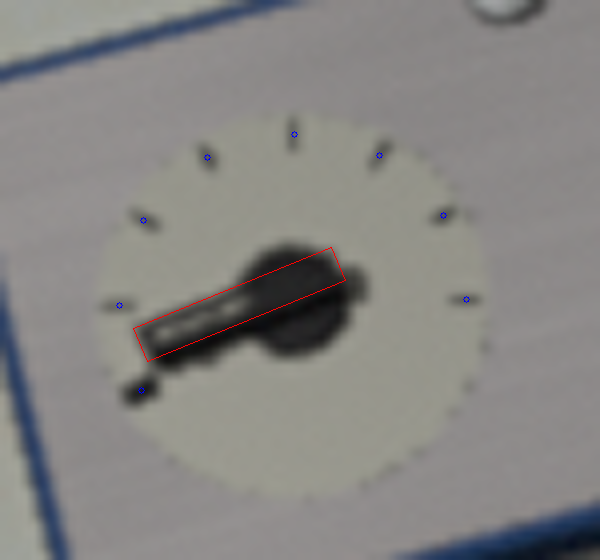

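```bash
cat > t.py <<'E'
from ov import *
from plant import ctrl
from scipy.spatial.transform import Rotation as Ro
def tgt(phi,lead,r,z,flip=0):
    """tool with x radial. phi handle console angle deg; lead: offset ccw from handle centreline (m)"""
    a=np.radians(phi)+TH;e=np.array([np.cos(a),np.sin(a),0]);s=np.array([-e[1],e[0],0])
    p=np.array([CX,CY,0])+e*r+s*lead;p[2]=z
    x=-e if flip else e;y=np.array([0,0,-1.]);R=Ro.from_matrix(np.c_[x,y,np.cross(x,y)])
    return p,R
def rel(p,R,st=None):
    st=st or ctrl.get_state();R0=Ro.from_quat(st["tcp_rot"]);
    return (R0.inv()*R).as_rotvec(degrees=True).round(1),(R0.inv().apply(p-st["eef_pos"])*1000).round(1)
E
python3 - <<'E'
from t import *
s=ctrl.get_state();R=Ro.from_quat(s["tcp_rot"]);print(R.as_matrix().round(3))
for f in(0,1):print(f,rel(*tgt(97,.030,.042,.20,f)), rel(*tgt(45,.030,.042,.20,f)))
E
```

```text
[[ 0.437 -0.001 -0.899]
 [ 0.899 -0.002  0.437]
 [-0.002 -1.     0.   ]]
0 (array([ -0.1, -46.5,  -0.1]), array([-312.3,   -2.7, -367.2])) (array([-0. ,  5.5, -0.1]), array([-274.8,   -2.8, -392.4]))
1 (array([ 1.000e-01,  1.335e+02, -1.000e-01]), array([-312.3,   -2.7, -367.2])) (array([  -0.2, -174.5,    0. ]), array([-274.8,   -2.8, -392.4]))
```

{"api": "step_arm", "payload": {"rows": [[[0,-5,0],[-25,0,-30],1],[[0,-10,0],[-50,0,-60],1],[[0,-15,0],[-75,0,-90],1],[[0,-20,0],[-100,0,-120],1],[[0,-25,0],[-125,0,-148],1],[[0,-30,0],[-150,0,-176],1],[[0,-35,0],[-175,0,-206],1],[[0,-40,0],[-200,0,-235],1],[[0,-44,0],[-220,0,-259],1],[[0,-46.5,0],[-235,0,-276],1]], "newtons": 40}}

```text
time: 0.98
eef_pos: [0.4413, 0.2724, 0.1977]
tcp_rot: [-0.403, -0.581, 0.582, 0.402]
contact_force: [0.4, -0.2, -0.3]
opening: -0.002
```

```bash
python3 - <<'E'
from t import *
s=ctrl.get_state();print(s["time"],s["opening"],s["eef_pos"],s["qpos"].round(2),s["contact_force"]);print(rel(*tgt(97,.030,.042,.20)))
E
```

```text
0.9833 -0.0015297455604933263 [0.44130134 0.27239673 0.19770877] [ 0.36 -0.06  1.96 -0.    1.25 -1.57] [ 0.36980799 -0.1896462  -0.27052861]
(array([-0. ,  0.1, -0. ]), array([-117.1,   -2.2,   -6.3]))
```

{"api": "step_arm", "payload": {"rows": [[[0,0,0],[-30,0,-2],1],[[0,0,0],[-60,0,-4],1],[[0,0,0],[-90,0,-6],1],[[0,0,0],[-117,0,-6],1],[[0,0,0],[-117,20,-6],1],[[0,0,0],[-117,35,-6],1],[[0,0,0],[-117,35,-6],1]]}}

```text
time: 1.57
eef_pos: [0.485, 0.1664, 0.1592]
tcp_rot: [-0.401, -0.579, 0.583, 0.405]
contact_force: [-0.2, -0.1, -0.9]
opening: -0.0
```

```bash
python3 - <<'E'
from t import *
s=ctrl.get_state();print(s["time"],s["eef_pos"],s["contact_force"]);print(rel(*tgt(97,.030,.042,.106)))
for n,b in(("top",(175,125,275,225)),("side",(205,105,325,205))):
    p,d=viewer.read_camera(n);overlay(n,p,b,5.5,[],f"pics/{n}2.png")
E
```

```text
1.5667 [0.48495783 0.1664289  0.15915101] [-0.18013422 -0.14699193 -0.86400815]
(array([-0.4, -0.1,  0.1]), array([-2.6, 53.1, -3.2]))
```

View pics/top2.png

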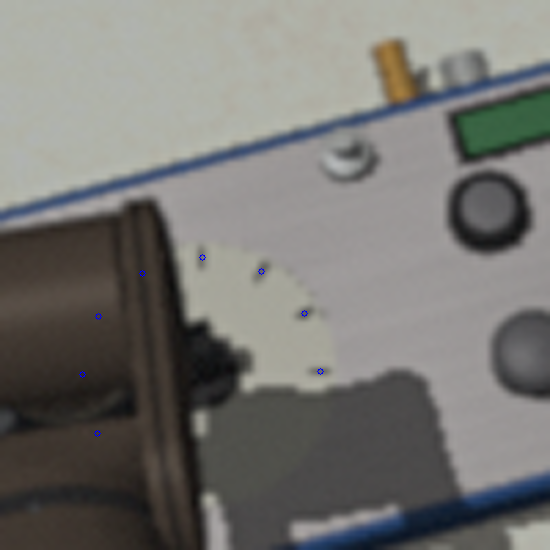

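View pics/side2.png

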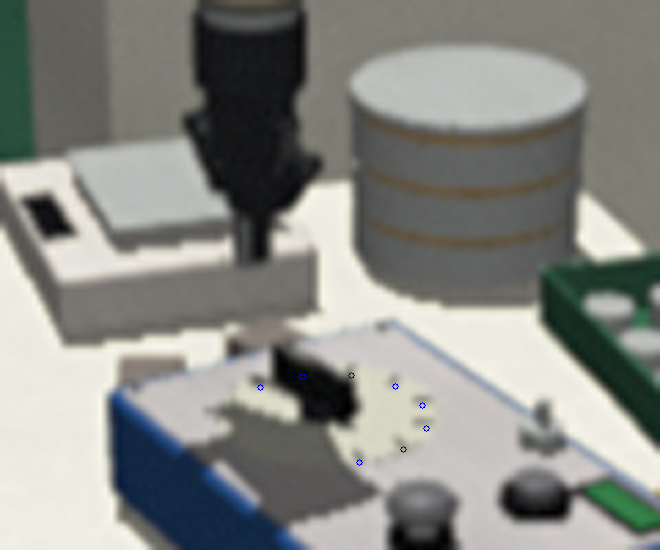

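{"api": "step_arm", "payload": {"rows": [[[0,0,0],[-2,20,-3],1],[[0,0,0],[-2,38,-3],1],[[0,0,0],[-2,50,-3],1],[[0,0,0],[-2,53,-3],1],[[0,0,0],[-2,53,-3],1]]}}

```text
time: 2.08
eef_pos: [0.4904, 0.1669, 0.1095]
tcp_rot: [-0.402, -0.581, 0.582, 0.403]
contact_force: [0.4, 0.1, 0.8]
opening: -0.002
```

```bash
python3 - <<'E'
from t import *
s=ctrl.get_state();print(s["time"],s["eef_pos"],s["contact_force"]);
print(rel(*tgt(97,.030,.042,.106)))
for n,b in(("side",(205,105,325,205)),):
    p,d=viewer.read_camera(n);overlay(n,p,b,5.5,[],f"pics/{n}3.png")
E
```

```text
2.0833 [0.4903635  0.16691724 0.10952688] [0.36848155 0.13209129 0.75406914]
(array([-0.1,  0. ,  0. ]), array([-1.1,  3.5,  2.4]))
```

View pics/side3.png

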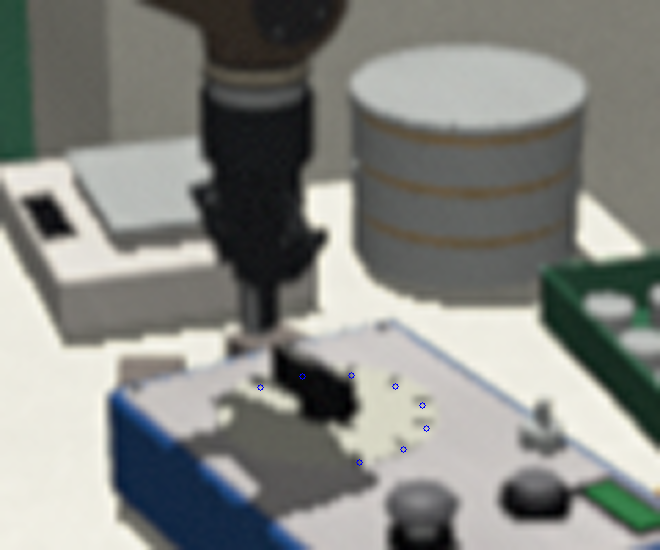

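```bash
python3 - <<'E'
from t import *
s=ctrl.get_state()
q=lambda X:(proj("side",X)-[205,105]+.5)*5.5
print(q(s["eef_pos"]), q([*s["eef_pos"][:2],.09]))
p,d=viewer.read_camera("side")
cal=viewer.calibration("side")
for v in range(150,175,2):
  for u in (251,253):
    z=d[v,u];print(u,v,(cal["R"].T@(np.linalg.inv(cal["K"])@[u,v,1]*z-cal["t"])).round(3),p[v,u])
cv2.imwrite("pics/s4.png",cv2.resize(p[135:195,225:305,::-1],None,fx=10,fy=10,interpolation=cv2.INTER_NEAREST))
E
```

```text
[260.52169232 380.20587735] [260.85145249 406.82025461]
251 150 [0.484 0.15  0.215] [19 20 22]
253 150 [0.493 0.155 0.212] [20 23 23]
251 152 [0.486 0.159 0.203] [20 20 23]
253 152 [0.498 0.171 0.197] [20 20 24]
251 154 [0.485 0.154 0.198] [20 21 23]
253 154 [0.489 0.142 0.202] [20 21 23]
251 156 [0.485 0.155 0.189] [33 33 33]
253 156 [0.489 0.143 0.194] [17 20 22]
251 158 [0.485 0.156 0.181] [68 69 70]
253 158 [0.493 0.156 0.18 ] [16 17 21]
251 160 [0.487 0.162 0.17 ] [68 68 68]
253 160 [0.492 0.154 0.172] [16 18 20]
251 162 [0.487 0.162 0.161] [63 63 64]
253 162 [0.492 0.152 0.165] [17 16 18]
251 164 [0.485 0.158 0.155] [68 69 69]
253 164 [0.492 0.154 0.156] [43 44 44]
251 166 [0.54  0.342 0.056] [119 112 108]
253 166 [0.547 0.336 0.058] [126 119 113]
251 168 [0.536 0.329 0.054] [123 120 122]
253 168 [0.519 0.244 0.095] [150 144 143]
251 170 [0.505 0.225 0.097] [185 184 188]
253 170 [0.513 0.226 0.095] [190 187 183]
251 172 [0.501 0.213 0.094] [190 187 184]
253 172 [0.508 0.209 0.095] [193 190 183]
251 174 [0.495 0.192 0.097] [110 110 102]
253 174 [0.503 0.191 0.096] [126 125 115]
```

View pics/s4.png

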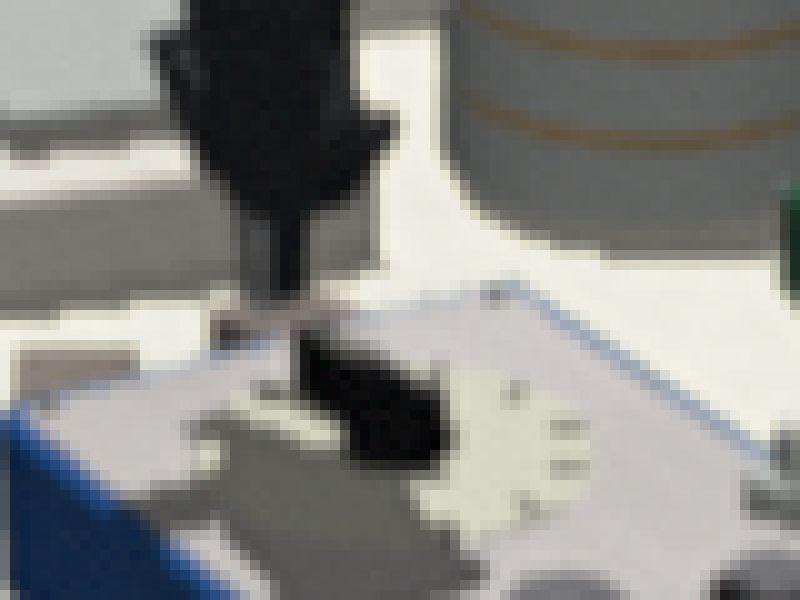

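```bash
python3 - <<'E'
from t import *
f=np.load("side0.npz");p=f["p"];d=f["d"];cal=viewer.calibration("side")
print(proj("side",[.295,.607,.197]),proj("side",[.295,.607,.21]))
s=ctrl.get_state();print(proj("side",s["eef_pos"]))
def W(cal,d,u,v):return (cal["R"].T@(np.linalg.inv(cal["K"])@[u,v,1]*d[v,u]-cal["t"])).round(3)
for v in range(90,116,2):
  r=[u for u in range(160,200) if d[v,u]>0 and W(cal,d,u,v)[2]>.13 and abs(W(cal,d,u,v)[1]-.607)<.08]
  print(v,r[:1],r[-1:],[W(cal,d,u,v) for u in r[:1]])
a=cv2.resize(p[60:125,145:215,::-1],None,fx=8,fy=8,interpolation=cv2.INTER_NEAREST);cv2.imwrite("pics/g0.png",a)
# top camera: cluster of current
p,d=viewer.read_camera("side")
for v in range(140,178,2):
  r=[(u,W(cal,d,u,v)) for u in range(235,270) if d[v,u]>0]
  r=[(u,w) for u,w in r if w[2]>.102 and w[1]<.2 and np.hypot(w[0]-.49,w[1]-.16)<.04]
  print(v,len(r),r[0] if r else'',r[-1] if r else '')
E
```

```text
[179.42904762 119.41881355] [179.16673007 116.5641391 ]
[251.98486117 173.45984566]
90 [169] [185] [array([0.257, 0.553, 0.345])]
92 [169] [185] [array([0.256, 0.55 , 0.338])]
94 [169] [184] [array([0.256, 0.555, 0.328])]
96 [170] [184] [array([0.258, 0.548, 0.322])]
98 [170] [183] [array([0.257, 0.545, 0.314])]
100 [170] [183] [array([0.256, 0.544, 0.306])]
102 [170] [184] [array([0.256, 0.548, 0.296])]
104 [172] [184] [array([0.265, 0.568, 0.281])]
106 [173] [177] [array([0.267, 0.558, 0.275])]
108 [173] [177] [array([0.266, 0.555, 0.268])]
110 [173] [177] [array([0.266, 0.563, 0.256])]
112 [] [] []
114 [] [] []
140 16 (245, array([0.469, 0.174, 0.247])) (260, array([0.512, 0.13 , 0.258]))
142 15 (245, array([0.47 , 0.18 , 0.236])) (259, array([0.509, 0.132, 0.25 ]))
144 13 (246, array([0.473, 0.175, 0.23 ])) (258, array([0.503, 0.125, 0.246]))
146 14 (245, array([0.475, 0.197, 0.213])) (258, array([0.503, 0.126, 0.238]))
148 13 (245, array([0.474, 0.194, 0.207])) (257, array([0.498, 0.123, 0.232]))
150 14 (244, array([0.469, 0.193, 0.199])) (257, array([0.498, 0.121, 0.225]))
152 
[... 241 characters left out ...]
9, array([0.482, 0.17 , 0.175])) (255, array([0.503, 0.163, 0.175]))
160 7 (249, array([0.483, 0.174, 0.165])) (255, array([0.503, 0.164, 0.167]))
162 7 (249, array([0.481, 0.169, 0.159])) (255, array([0.501, 0.157, 0.162]))
164 6 (249, array([0.481, 0.167, 0.152])) (254, array([0.5  , 0.168, 0.149]))
166 0  
168 6 (254, array([0.507, 0.19 , 0.121])) (259, array([0.522, 0.176, 0.125]))
170 9 (254, array([0.505, 0.183, 0.116])) (262, array([0.528, 0.158, 0.124]))
172 8 (255, array([0.509, 0.184, 0.107])) (262, array([0.522, 0.139, 0.126]))
174 6 (257, array([0.512, 0.17 , 0.104])) (262, array([0.523, 0.142, 0.116]))
176 3 (260, array([0.518, 0.152, 0.103])) (262, array([0.524, 0.143, 0.107]))
```

View pics/g0.png

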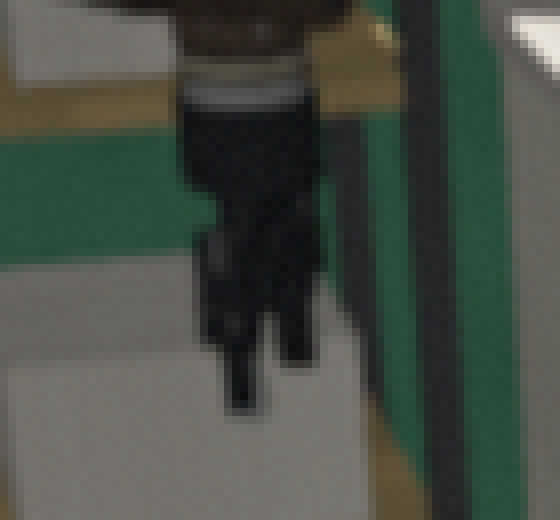

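{"api": "step_arm", "payload": {"rows": [[[0,0,0],[0,2,-4],1],[[0,0,0],[0,2,-8],1],[[0,0,0],[0,2,-12],1],[[0,0,0],[0,2,-12],1]]}}

```text
time: 2.57
eef_pos: [0.5032, 0.1711, 0.1084]
tcp_rot: [0.403, 0.582, -0.581, -0.402]
contact_force: [0.4, 0.9, 0.3]
opening: -0.004
```

```bash
cat > look.py <<'E'
from t import *
import sys
def look(tag,box=(225,135,305,195),ang=[]):
    s=ctrl.get_state();p,d=viewer.read_camera("side");overlay("side",p,box,8,ang,f"pics/{tag}.png")
    print(s["time"],s["eef_pos"].round(4),s["contact_force"].round(1),s["qpos"].round(2))
    return s,p,d
E
python3 - <<'E'
from look import *
look("s5")
E
```

```text
2.5667 [0.5032 0.1711 0.1084] [0.4 0.9 0.3] [ 0.14  0.06  2.    0.    1.07 -1.79]
```

View pics/s5.png

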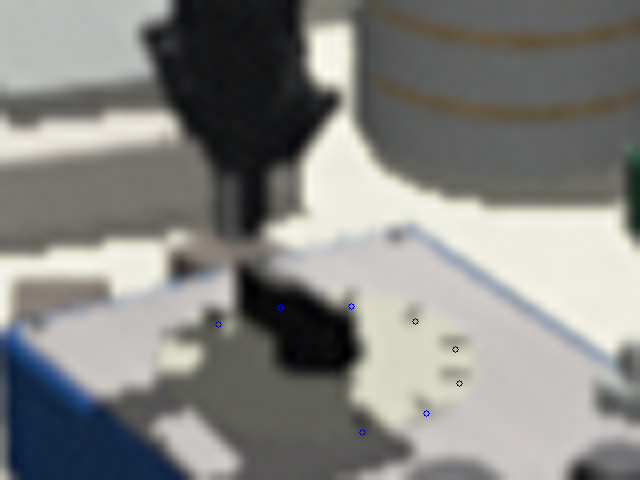

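{"api": "step_arm", "payload": {"rows": [[[0,0,0],[0,0,8],1],[[0,0,0],[0,0,15],1],[[0,0,0],[0,4,16],1],[[0,0,0],[0,10,16],1],[[0,0,0],[0,15,16],1],[[0,0,0],[0,15,16],1]]}}

```text
time: 3.12
eef_pos: [0.4859, 0.165, 0.0913]
tcp_rot: [-0.402, -0.581, 0.582, 0.404]
contact_force: [0.1, 0.1, -0.4]
opening: 0.001
```

```bash
python3 - <<'E'
from look import *
look("s6")
print(rel(*tgt(97,.030,.042,.070)))
E
```

```text
3.1167 [0.4859 0.165  0.0913] [ 0.1  0.1 -0.4] [ 0.13  0.05  2.06 -0.    1.04 -1.8 ]
(array([-0.1, -0. ,  0. ]), array([-0.8, 21.8, -2. ]))
```

View pics/s6.png

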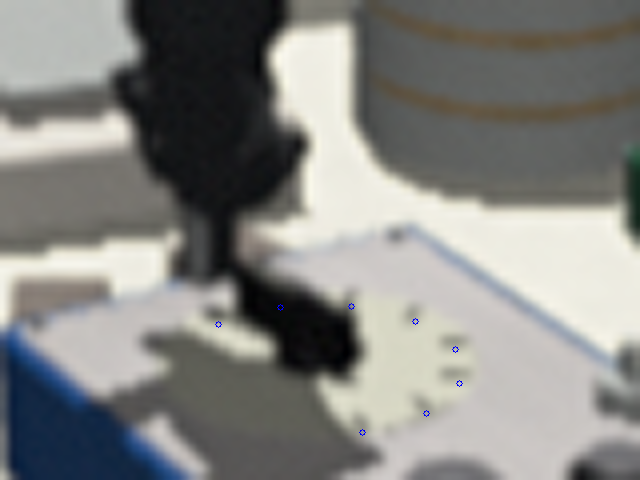

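```bash
python3 - <<'E'
from look import *
s=ctrl.get_state();x,y,z=s["eef_pos"]
for dz in (.0,.02,.025,.03,.035,.04): print(dz,(proj("side",[x,y,z+dz])-[225,135]+.5)*8)
E
```

```text
0.0 [210.92796922 351.38184437]
0.02 [210.41081346 313.4889017 ]
0.025 [210.28061596 303.94909463]
0.03 [210.15005197 294.38243414]
0.035 [210.01911995 284.78880668]
0.04 [209.88781832 275.16809806]
```

{"api": "step_arm", "payload": {"rows": [[[0,0,0],[-1,6,-1],1],[[0,0,0],[-1,12,-1],1],[[0,0,0],[-1,17,-1],1],[[0,0,0],[-1,17,-1],1]]}}

```text
time: 3.5
eef_pos: [0.4874, 0.1645, 0.0743]
tcp_rot: [-0.402, -0.58, 0.582, 0.404]
contact_force: [-0.6, -0.6, -0.1]
opening: 0.002
```

```bash
python3 - <<'E'
from look import *
look("s7")
print(rel(*tgt(97,.030,.042,.074)))
E
```

```text
3.5 [0.4874 0.1645 0.0743] [-0.6 -0.6 -0.1] [ 0.13  0.08  2.06  0.    1.01 -1.8 ]
(array([-0.1, -0. ,  0. ]), array([ 0.2,  0.8, -0.9]))
```

View pics/s7.png

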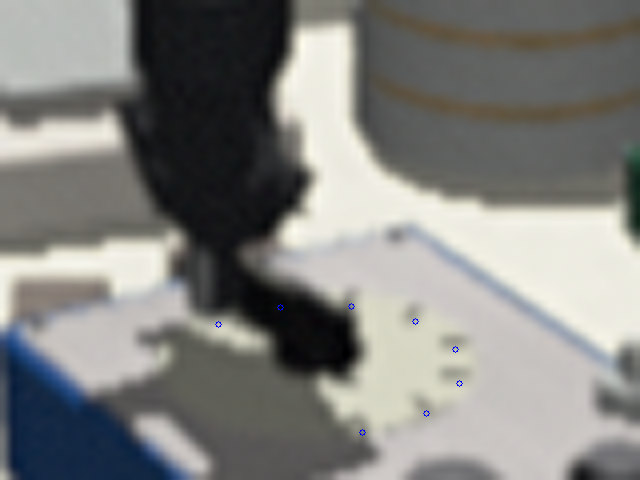

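{"api": "step_arm", "payload": {"rows": [[[0,0,0],[0,0,-4],1],[[0,0,0],[0,0,-8],1],[[0,0,0],[0,0,-11],1],[[0,0,0],[0,0,-11],1]]}}

```text
time: 3.88
eef_pos: [0.4994, 0.1687, 0.0763]
tcp_rot: [0.403, 0.581, -0.581, -0.403]
contact_force: [0.6, -0.4, 0.2]
opening: 0.0
```

```bash
python3 - <<'E'
from look import *
look("s8")
print(rel(*tgt(97,.018,.042,.074)))
E
```

```text
3.8833 [0.4994 0.1687 0.0763] [ 0.6 -0.4  0.2] [ 0.13  0.1   2.03 -0.    1.01 -1.8 ]
(array([ 0., -0., -0.]), array([ 0.4,  2.2, -0.6]))
```

View pics/s8.png

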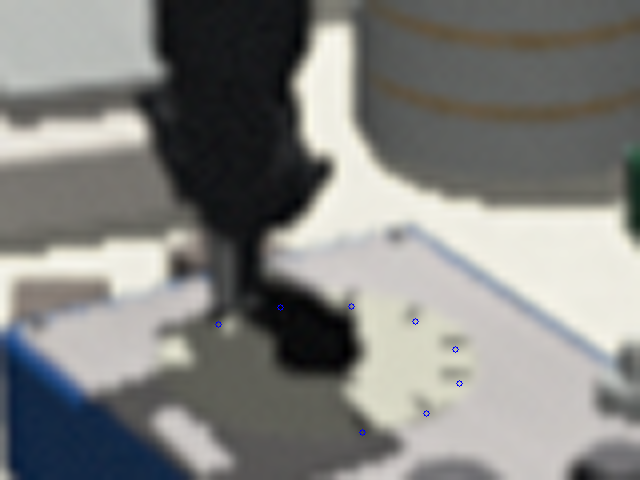

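```bash
cat >> t.py <<'E'
def plan(phis,lead,r=.042,z=.076):
    st=ctrl.get_state()
    for f in phis:
        w,p=rel(*tgt(f,lead,r,z),st);print(f,w.round(1),p.round(1))
E
python3 - <<'E'
from t import *
plan([94,91,88,85,82,79,76,73],.017)
E
```

```text
94 [ 0.  3. -0.] [ 1.2  0.2 -3.9]
91 [ 0.  6. -0.] [ 1.9  0.2 -6.1]
88 [ 0.  9. -0.] [ 2.5  0.2 -8.4]
85 [ 0. 12. -0.] [  3.    0.2 -10.7]
82 [ 0. 15. -0.] [  3.4   0.2 -13.1]
79 [ 0. 18. -0.] [  3.6   0.2 -15.5]
76 [ 0. 21. -0.] [  3.7   0.2 -17.8]
73 [ 0. 24. -0.] [  3.7   0.2 -20.2]
```

{"api": "step_arm", "payload": {"rows": [[[0,3,0],[1.2,0,-3.9],1],[[0,6,0],[1.9,0,-6.1],1],[[0,9,0],[2.5,0,-8.4],1],[[0,9,0],[2.5,0,-8.4],1]]}}

```text
time: 4.27
eef_pos: [0.5061, 0.1739, 0.0761]
tcp_rot: [0.447, 0.548, -0.547, -0.447]
contact_force: [-0.4, 0.8, -0.2]
opening: -0.001
```

```bash
python3 - <<'E'
from look import *
look("s9")
plan([88,85,82,79,76,73,70,67,64,61],.017)
E
```

```text
4.2667 [0.5061 0.1739 0.0761] [-0.4  0.8 -0.2] [ 0.14  0.12  2.01 -0.    1.01 -1.63]
88 [ 0.   0.1 -0. ] [ 0.   0.1 -0.3]
85 [ 0.   3.1 -0. ] [ 0.9  0.1 -2.5]
82 [0.  6.1 0. ] [ 1.6  0.1 -4.8]
79 [0.  9.1 0. ] [ 2.2  0.1 -7.1]
76 [ 0.  12.1  0. ] [ 2.6  0.1 -9.4]
73 [ 0.  15.1  0. ] [  3.    0.1 -11.8]
70 [ 0.  18.1  0. ] [  3.2   0.1 -14.1]
67 [ 0.  21.1  0. ] [  3.3   0.1 -16.5]
64 [ 0.  24.1  0. ] [  3.3   0.1 -18.9]
61 [ 0.  27.1  0. ] [  3.1   0.1 -21.2]
```

View pics/s9.png

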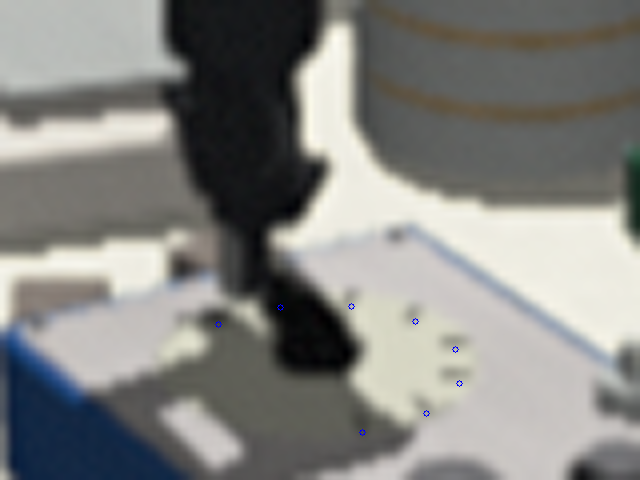

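{"api": "step_arm", "payload": {"rows": [[[0,3,0],[0.9,0,-2.5],1],[[0,6,0],[1.6,0,-4.8],1],[[0,9,0],[2.2,0,-7.1],1],[[0,12,0],[2.6,0,-9.4],1],[[0,15,0],[3,0,-11.8],1],[[0,15,0],[3,0,-11.8],1]]}}

```text
time: 4.82
eef_pos: [0.5145, 0.1789, 0.0758]
tcp_rot: [-0.514, -0.483, 0.487, 0.516]
contact_force: [-5.7, -1.2, 4.6]
opening: -0.003
```

```bash
python3 - <<'E'
from look import *
look("s10")
plan([70,67,64,61,58,55],.017)
E
```

```text
4.8167 [0.5145 0.1789 0.0758] [-5.7 -1.2  4.6] [ 0.15  0.14  1.99 -0.    1.02 -1.36]
70 [-0.3  3.1 -0.1] [ 1.3 -0.2 -4.5]
67 [-0.3  6.1 -0.1] [ 2.  -0.2 -6.8]
64 [-0.3  9.1 -0.1] [ 2.6 -0.2 -9.1]
61 [-0.3 12.1 -0.1] [  3.1  -0.2 -11.4]
58 [-0.3 15.1 -0.1] [  3.4  -0.2 -13.8]
55 [-0.3 18.1 -0.1] [  3.6  -0.2 -16.1]
```

View pics/s10.png

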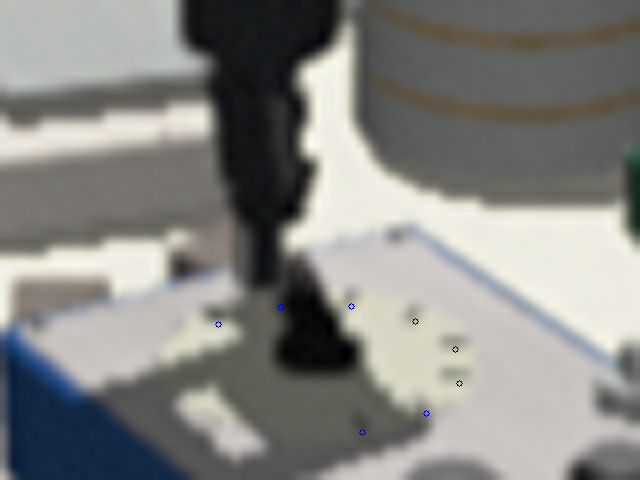

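{"api": "step_arm", "payload": {"rows": [[[0,3,0],[0.9,-1,-2.3],1],[[0,6,0],[1.6,-3,-4.6],1],[[0,9,0],[2.2,-3,-6.9],1],[[0,12,0],[2.6,-3,-9.2],1],[[0,12,0],[2.6,-3,-9.2],1]]}}

```text
time: 5.28
eef_pos: [0.5258, 0.1812, 0.0786]
tcp_rot: [-0.562, -0.428, 0.429, 0.563]
contact_force: [-0.4, -0.6, 0.5]
opening: 0.002
```

```bash
python3 - <<'E'
from look import *
look("s11")
plan([61,58,55],.017)
E
```

```text
5.2833 [0.5258 0.1812 0.0786] [-0.4 -0.6  0.5] [ 0.15  0.16  1.96  0.    1.02 -1.15]
61 [0.  0.1 0. ] [ 0.1  2.8 -0.1]
58 [0.  3.1 0. ] [ 1.   2.8 -2.3]
55 [0.  6.1 0. ] [ 1.7  2.8 -4.6]
```

View pics/s11.png

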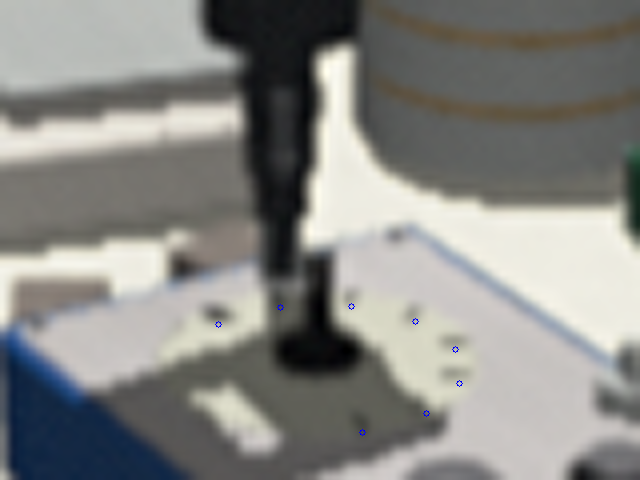

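```bash
python3 - <<'E'
from look import *
for f in (105,97,90,75,67,60,52,45,37,30,15,0,-15,-30,-45):
    a=np.radians(f)+TH
    print(f,[((proj("side",[CX+r*np.cos(a),CY+r*np.sin(a),.122])-[225,135]+.5)*8-[0,8]).round(0) for r in(.058,-.022)])
E
```

```text
105 [array([232., 262.]), array([355., 313.])]
97 [array([244., 257.]), array([350., 315.])]
90 [array([256., 253.]), array([345., 317.])]
75 [array([285., 248.]), array([334., 319.])]
67 [array([302., 246.]), array([328., 320.])]
60 [array([317., 246.]), array([322., 320.])]
52 [array([333., 246.]), array([315., 320.])]
45 [array([348., 247.]), array([309., 319.])]
37 [array([364., 249.]), array([303., 318.])]
30 [array([378., 252.]), array([298., 317.])]
15 [array([404., 260.]), array([288., 314.])]
0 [array([424., 271.]), array([280., 310.])]
-15 [array([438., 283.]), array([275., 305.])]
-30 [array([444., 297.]), array([273., 299.])]
-45 [array([442., 312.]), array([275., 294.])]
```

{"api": "step_arm", "payload": {"rows": [[[0,2,0],[0.6,0,-1.5],1],[[0,4,0],[1.2,0,-3],1],[[0,4,0],[1.2,0,-3],1]]}}

```text
time: 5.58
eef_pos: [0.5295, 0.1815, 0.0792]
tcp_rot: [0.577, 0.409, -0.408, -0.577]
contact_force: [-0.1, 0.1, -0.1]
opening: 0.003
```

```bash
python3 - <<'E'
from look import *
look("s12")
plan([55,52,49,46,43,40,37,34,31],.017,z=.0785)
E
```

```text
5.5833 [0.5295 0.1815 0.0792] [-0.1  0.1 -0.1] [ 0.15  0.16  1.95 -0.    1.02 -1.08]
55 [0.  2.1 0. ] [ 0.5  0.7 -1.3]
52 [0.  5.1 0. ] [ 1.3  0.7 -3.5]
49 [0.  8.1 0. ] [ 1.9  0.7 -5.8]
46 [ 0.  11.1  0. ] [ 2.4  0.7 -8.1]
43 [ 0.  14.1  0. ] [  2.8   0.7 -10.5]
40 [ 0.  17.1  0. ] [  3.1   0.7 -12.8]
37 [ 0.  20.1  0. ] [  3.2   0.7 -15.2]
34 [ 0.  23.1  0. ] [  3.2   0.7 -17.6]
31 [ 0.  26.1  0. ] [  3.1   0.7 -20. ]
```

View pics/s12.png

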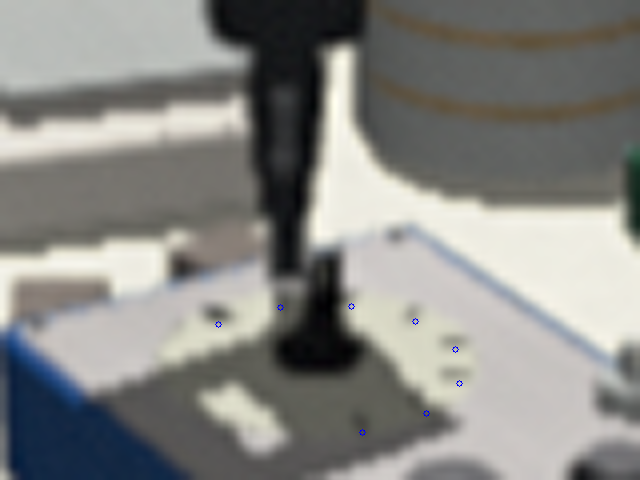

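{"api": "step_arm", "payload": {"rows": [[[0,0,0],[0,0,6],1],[[0,0,0],[0,0,12],1],[[0,0,0],[0,0,12],1]]}}

```text
time: 5.88
eef_pos: [0.5164, 0.1859, 0.0787]
tcp_rot: [-0.577, -0.408, 0.409, 0.577]
contact_force: [-0.7, 0.8, -0.8]
opening: -0.002
```

```bash
python3 - <<'E'
from look import *
look("s13")
p,d=viewer.read_camera("top");overlay("top",p,(175,145,255,220),8,[(45,(0,255,0)),(55,(0,0,255))],"pics/t13.png")
E
```

```text
5.8833 [0.5164 0.1859 0.0787] [-0.7  0.8 -0.8] [ 0.16  0.14  1.98  0.    1.02 -1.07]
```

View pics/s13.png

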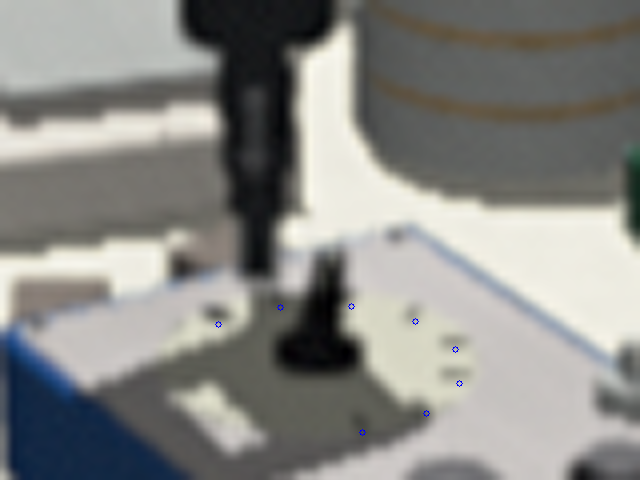

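View pics/t13.png

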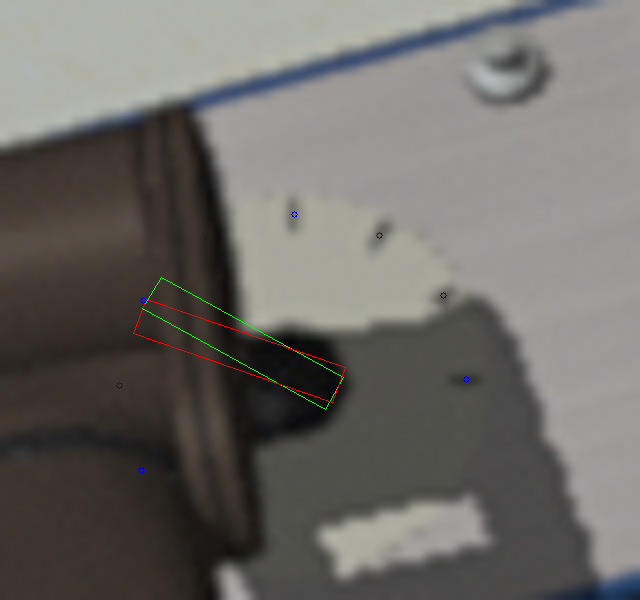

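```bash
python3 - <<'E'
from t import *
plan([57,54,51,48,45,42,39,36,33,30,27],.017,z=.0785)
E
```

```text
57 [ 0.  0. -0.] [ -0.    0.5 -12.6]
54 [ 0.  3. -0.] [  0.8   0.5 -14.8]
51 [ 0.  6. -0.] [  1.5   0.5 -17. ]
48 [ 0.  9. -0.] [  2.1   0.5 -19.3]
45 [ 0. 12.  0.] [  2.6   0.5 -21.7]
42 [ 0. 15.  0.] [  2.9   0.5 -24. ]
39 [ 0. 18.  0.] [  3.2   0.5 -26.4]
36 [ 0. 21.  0.] [  3.3   0.5 -28.7]
33 [ 0. 24.  0.] [  3.2   0.5 -31.1]
30 [ 0. 27.  0.] [  3.1   0.5 -33.5]
27 [ 0. 30.  0.] [  2.8   0.5 -35.8]
```

{"api": "step_arm", "payload": {"rows": [[[0,0,0],[0,0,-12.6],1],[[0,3,0],[0.8,0,-14.8],1],[[0,6,0],[1.5,0,-17],1],[[0,9,0],[2.1,0,-19.3],1],[[0,12,0],[2.6,0,-21.7],1],[[0,15,0],[2.9,0,-24],1],[[0,15,0],[2.9,0,-24],1]]}}

```text
time: 6.57
eef_pos: [0.5421, 0.18, 0.079]
tcp_rot: [-0.626, -0.329, 0.329, 0.626]
contact_force: [-0.5, -0.6, 0.2]
opening: -0.002
```

```bash
python3 - <<'E'
from look import *
look("s14")
plan([42,39,36,33,30,27,24,21,18,15],.017,z=.0785)
E
```

```text
6.5667 [0.5421 0.18   0.079 ] [-0.5 -0.6  0.2] [ 0.14  0.19  1.93 -0.    1.03 -0.83]
42 [0.1 0.  0. ] [-0.3  0.5  1.5]
39 [0.1 3.  0. ] [ 0.5  0.5 -0.7]
36 [0.1 6.  0. ] [ 1.2  0.5 -3. ]
33 [0.1 9.  0. ] [ 1.8  0.5 -5.3]
30 [ 0.1 12.   0. ] [ 2.3  0.5 -7.6]
27 [ 0.1 15.   0. ] [  2.6   0.5 -10. ]
24 [ 0.1 18.   0. ] [  2.9   0.5 -12.3]
21 [ 0. 21.  0.] [  3.    0.5 -14.7]
18 [ 0. 24.  0.] [  2.9   0.5 -17.1]
15 [ 0. 27.  0.] [  2.8   0.5 -19.4]
```

View pics/s14.png

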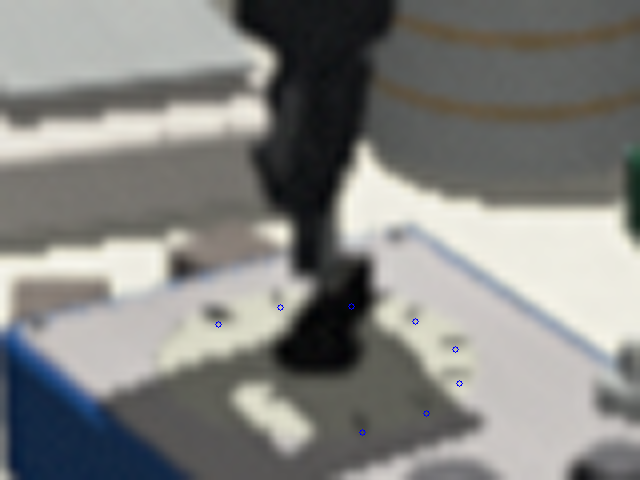

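{"api": "step_arm", "payload": {"rows": [[[0,3,0],[0.8,0,-2.2],1],[[0,6,0],[1.5,0,-4.5],1],[[0,9,0],[2.1,0,-6.8],1],[[0,12,0],[2.6,0,-9.1],1],[[0,15,0],[2.9,0,-11.5],1],[[0,18,0],[3.2,0,-13.8],1],[[0,21,0],[3.3,0,-16.2],1],[[0,24,0],[3.2,0,-18.6],1],[[0,27,0],[3.1,0,-20.9],1],[[0,27,0],[3.1,0,-20.9],1]]}}

```text
time: 7.45
eef_pos: [0.5605, 0.1715, 0.079]
tcp_rot: [-0.685, -0.174, 0.174, 0.686]
contact_force: [-3.0, 4.2, 2.1]
opening: -0.003
```

```bash
python3 - <<'E'
from look import *
look("s15")
p,d=viewer.read_camera("top");overlay("top",p,(175,145,255,220),8,[(15,(0,0,255))],"pics/t15.png")
plan([15,12],.017,z=.0785)
E
```

```text
7.45 [0.5605 0.1715 0.079 ] [-3.   4.2  2.1] [ 0.12  0.22  1.89  0.    1.03 -0.38]
15 [-0.1  0.1  0. ] [-0.5  0.5  0. ]
12 [-0.1  3.1  0. ] [ 0.4  0.5 -2.2]
```

View pics/s15.png

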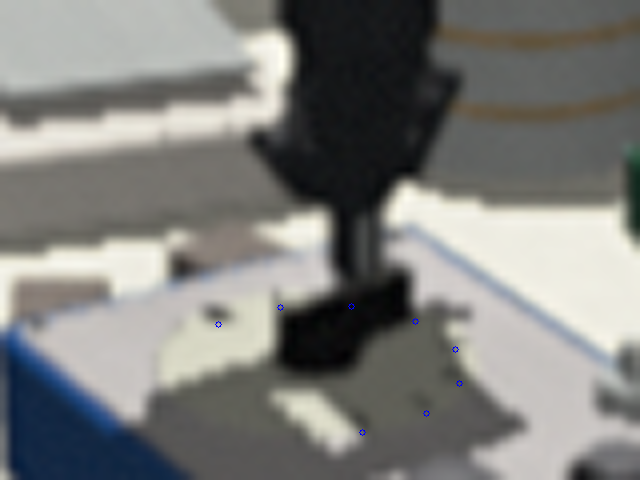

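View pics/t15.png

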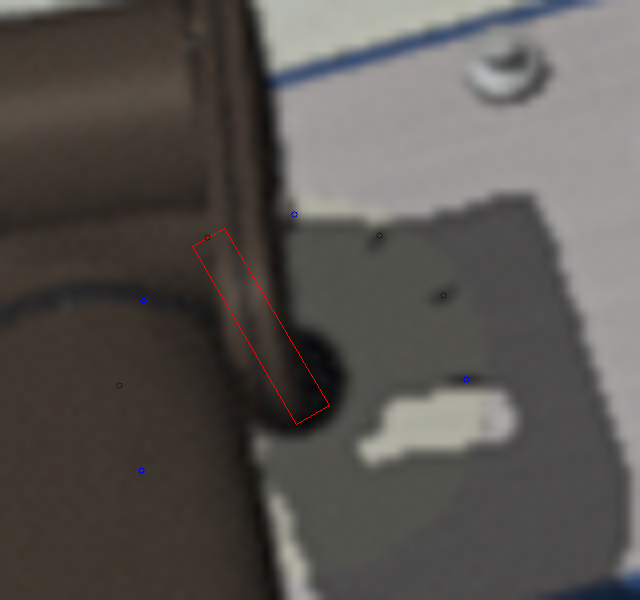

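{"api": "step_arm", "payload": {"rows": [[[0,0,0],[0,0,15],1],[[0,0,0],[0,-10,45],1],[[0,0,0],[0,-20,80],1],[[0,0,0],[0,-20,110],1],[[0,0,0],[0,-20,120],1],[[0,0,0],[0,-20,120],1]]}}

```text
time: 8.05
eef_pos: [0.502, 0.2783, 0.0989]
tcp_rot: [0.685, 0.176, -0.176, -0.685]
contact_force: [-0.5, -0.0, -0.7]
opening: -0.001
```

```bash
python3 - <<'E'
from look import *
s,p,d=look("s16")
p,d=viewer.read_camera("top");np.savez("t16.npz",p=p,d=d);overlay("top",p,(175,145,255,220),8,[(15,(0,0,255))],"pics/t16.png")
E
```

```text
8.05 [0.502  0.2783 0.0989] [-0.5 -0.  -0.7] [ 0.33  0.17  1.91 -0.    1.06 -0.17]
```

View pics/s16.png

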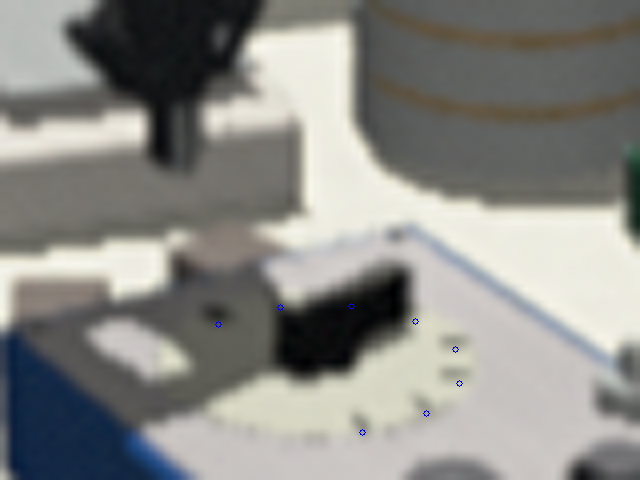

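View pics/t16.png

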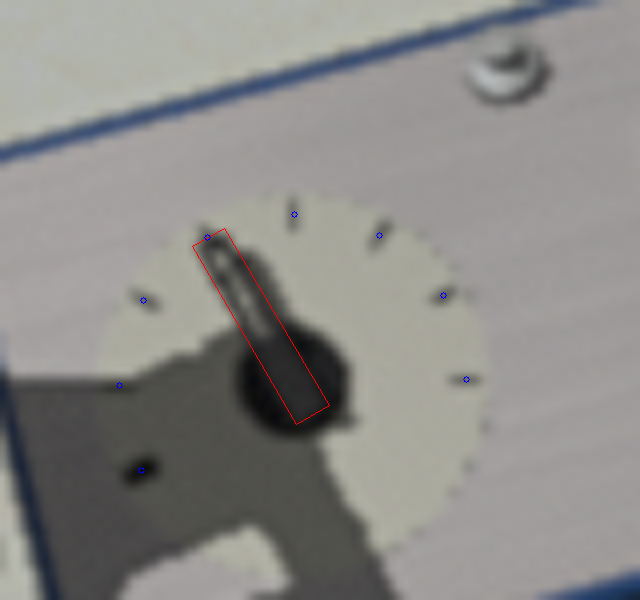

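{"api": "step_arm", "payload": {"rows": [[[0,0,0],[0,0,-35],1],[[0,0,0],[0,10,-70],1],[[0,0,0],[0,20,-100],1],[[0,0,0],[0,20,-112],1],[[0,0,0],[0,20,-116],1],[[0,0,0],[0,20,-116],1]]}}

```text
time: 8.65
eef_pos: [0.5589, 0.173, 0.0785]
tcp_rot: [-0.685, -0.173, 0.174, 0.686]
contact_force: [-0.0, 0.5, -0.1]
opening: -0.002
```

```bash
python3 - <<'E'
from look import *
print(ctrl.get_state()["contact_force"])
plan([15,12,9,6,3,0,-3,-6,-9,-12],.017,z=.0785)
E
```

```text
[-0.02313889  0.46886803 -0.05326313]
15 [-0.  -0.2 -0.1] [ 0.3 -0.  -2.1]
12 [-0.   2.8 -0.1] [ 1.1 -0.  -4.3]
9 [-0.   5.8 -0.1] [ 1.8 -0.  -6.6]
6 [-0.   8.8 -0.1] [ 2.4 -0.  -8.9]
3 [-0.  11.8 -0.1] [  2.9  -0.  -11.2]
0 [-0.  14.8 -0.1] [  3.3  -0.  -13.6]
-3 [-0.  17.8 -0.1] [  3.5  -0.  -15.9]
-6 [-0.  20.8 -0.1] [  3.6  -0.  -18.3]
-9 [-0.  23.8 -0.1] [  3.6  -0.  -20.7]
-12 [-0.  26.8 -0.1] [  3.5  -0.  -23. ]
```

{"api": "step_arm", "payload": {"rows": [[[0,3,0],[1.1,0,-4.3],1],[[0,6,0],[1.8,0,-6.6],1],[[0,9,0],[2.4,0,-8.9],1],[[0,12,0],[2.9,0,-11.2],1],[[0,15,0],[3.3,0,-13.6],1],[[0,18,0],[3.5,0,-15.9],1],[[0,21,0],[3.6,0,-18.3],1],[[0,24,0],[3.6,0,-20.7],1],[[0,27,0],[3.5,0,-23],1],[[0,27,0],[3.5,0,-23],1]]}}

```text
time: 9.48
eef_pos: [0.5727, 0.1569, 0.0796]
tcp_rot: [0.707, 0.01, -0.009, -0.707]
contact_force: [-0.0, -0.1, 0.0]
opening: -0.004
```

```bash
python3 - <<'E'
from look import *
look("s17")
p,d=viewer.read_camera("top");overlay("top",p,(175,145,255,220),8,[(-15,(0,0,255))],"pics/t17.png")
plan([-15,-18,-21,-24,-27,-30,-33,-36,-39,-42],.017,z=.0785)
E
```

```text
9.4833 [0.5727 0.1569 0.0796] [-0.  -0.1  0. ] [ 0.1   0.23  1.87 -0.    1.04  0.07]
-15 [-0.   3.1  0.1] [ 1.   1.  -4.6]
-18 [-0.   6.1  0.1] [ 1.7  1.  -6.9]
-21 [-0.   9.1  0.1] [ 2.3  1.  -9.2]
-24 [-0.  12.1  0.1] [  2.7   1.  -11.5]
-27 [-0.  15.1  0.1] [  3.1   1.  -13.8]
-30 [-0.  18.1  0.1] [  3.3   1.  -16.2]
-33 [-0.  21.1  0.1] [  3.4   1.  -18.6]
-36 [-0.  24.1  0.1] [  3.4   1.  -20.9]
-39 [-0.  27.1  0.1] [  3.2   1.  -23.3]
-42 [-0.  30.1  0.1] [  3.    1.  -25.7]
```

View pics/s17.png

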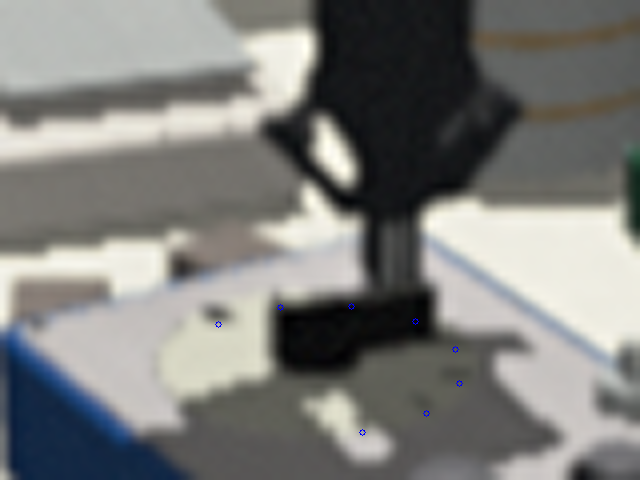

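View pics/t17.png

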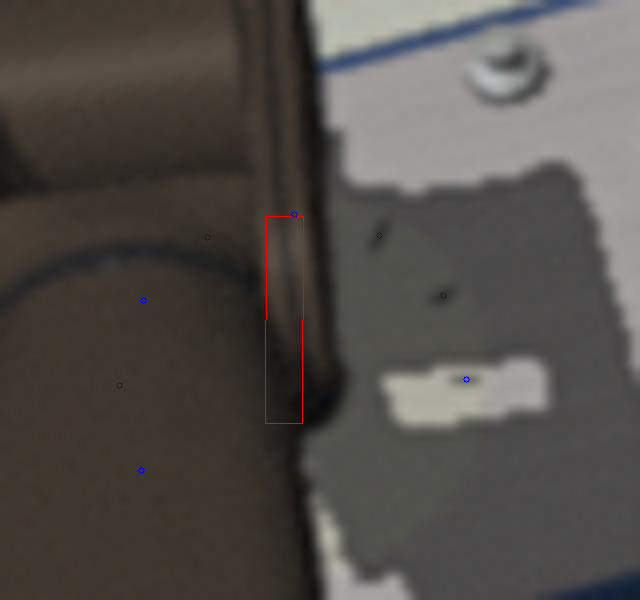

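{"api": "step_arm", "payload": {"rows": [[[0,3,0],[0.8,0,-2.8],1],[[0,6,0],[1.5,0,-5.5],1],[[0,9,0],[2.1,0,-8],1],[[0,12,0],[2.6,0,-10.5],1],[[0,15,0],[3,0,-13],1],[[0,18,0],[3.2,0,-15.3],1],[[0,18,0],[3.2,0,-15.3],1]]}}

```text
time: 10.17
eef_pos: [0.5763, 0.1412, 0.0793]
tcp_rot: [-0.7, 0.101, -0.101, 0.7]
contact_force: [0.2, 0.2, -0.4]
opening: -0.0
```

```bash
python3 - <<'E'
from look import *
look("s18")
plan([-27,-30,-33,-36,-39,-42],.017,z=.0785)
E
```

```text
10.1667 [0.5763 0.1412 0.0793] [ 0.2  0.2 -0.4] [0.07 0.23 1.87 0.   1.04 0.36]
-27 [ 0.  -2.9  0. ] [-0.6  0.7  1.8]
-30 [0.  0.1 0. ] [ 0.3  0.7 -0.3]
-33 [0.  3.1 0. ] [ 1.2  0.7 -2.6]
-36 [0.  6.1 0. ] [ 1.9  0.7 -4.8]
-39 [0.  9.1 0. ] [ 2.5  0.7 -7.1]
-42 [ 0.  12.1  0. ] [ 2.9  0.7 -9.5]
```

View pics/s18.png

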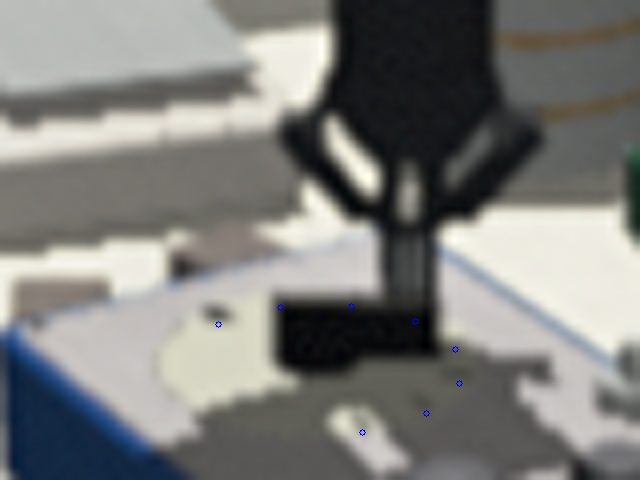

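{"api": "step_arm", "payload": {"rows": [[[0,2,0],[0.7,0,-1.7],1],[[0,4,0],[1.3,0,-3.3],1],[[0,6,0],[1.9,0,-4.8],1],[[0,6,0],[1.9,0,-4.8],1]]}}

```text
time: 10.55
eef_pos: [0.5767, 0.1356, 0.0791]
tcp_rot: [0.694, -0.137, 0.137, -0.694]
contact_force: [0.7, -1.1, 0.6]
opening: 0.0
```

```bash
python3 - <<'E'
from look import *
look("s19")
plan([-36,-39,-42],.017,z=.0785)
p,d=viewer.read_camera("top");overlay("top",p,(175,145,255,220),8,[(-45,(0,0,255))],"pics/t19.png")
E
```

```text
10.55 [0.5767 0.1356 0.0791] [ 0.7 -1.1  0.6] [ 0.06  0.23  1.87 -0.    1.04  0.45]
-36 [0.  0.1 0. ] [-0.1  0.5  0.2]
-39 [0.  3.1 0. ] [ 0.7  0.5 -2. ]
-42 [0.  6.1 0. ] [ 1.5  0.5 -4.2]
```

View pics/s19.png

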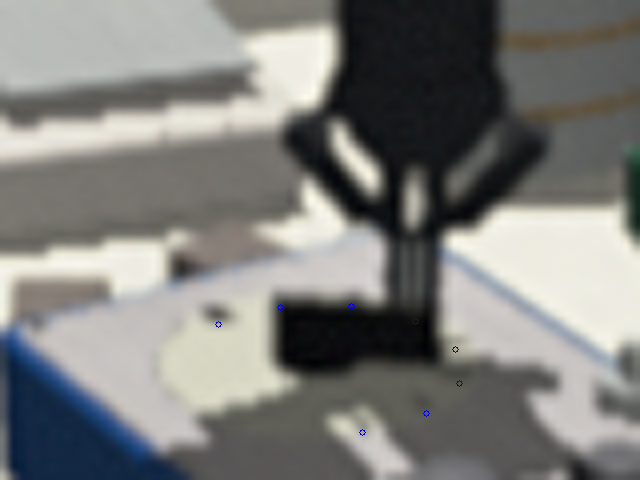

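View pics/t19.png

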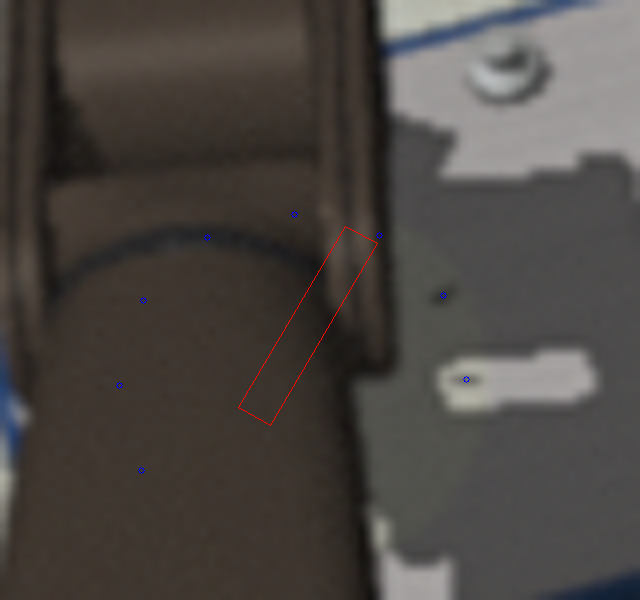

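{"api": "step_arm", "payload": {"rows": [[[0,2,0],[0.6,0,-1.4],1],[[0,4,0],[1.1,0,-2.8],1],[[0,5,0],[1.3,0,-3.4],1],[[0,5,0],[1.3,0,-3.4],1]]}}

```text
time: 10.98
eef_pos: [0.5766, 0.132, 0.0789]
tcp_rot: [0.687, -0.167, 0.167, -0.687]
contact_force: [-0.2, 0.6, 0.1]
opening: 0.003
```

{"api": "step_arm", "payload": {"rows": [[[0,0,0],[0,0,15],1],[[0,0,0],[0,-10,40],1],[[0,0,0],[0,-30,70],1],[[0,0,0],[0,-60,100],1],[[0,0,0],[-15,-80,130],1],[[0,0,0],[-40,-80,150],1],[[0,0,0],[-40,-80,150],1]]}}

```text
time: 11.57
eef_pos: [0.6099, 0.2901, 0.1616]
tcp_rot: [-0.686, 0.165, -0.167, 0.689]
contact_force: [-0.8, 0.4, -0.3]
opening: -0.002
```

```bash
python3 - <<'E'
from look import *
look("s20")
p,d=viewer.read_camera("top");np.savez("t20.npz",p=p,d=d);overlay("top",p,(175,145,255,220),8,[(-45,(0,0,255))],"pics/t20.png")
E
```

```text
11.5667 [0.6099 0.2901 0.1616] [-0.8  0.4 -0.3] [0.29 0.31 1.61 0.   1.21 0.76]
```

View pics/s20.png

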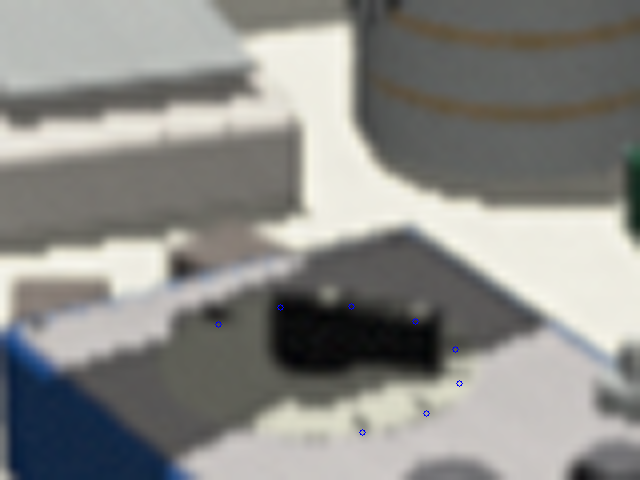

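View pics/t20.png

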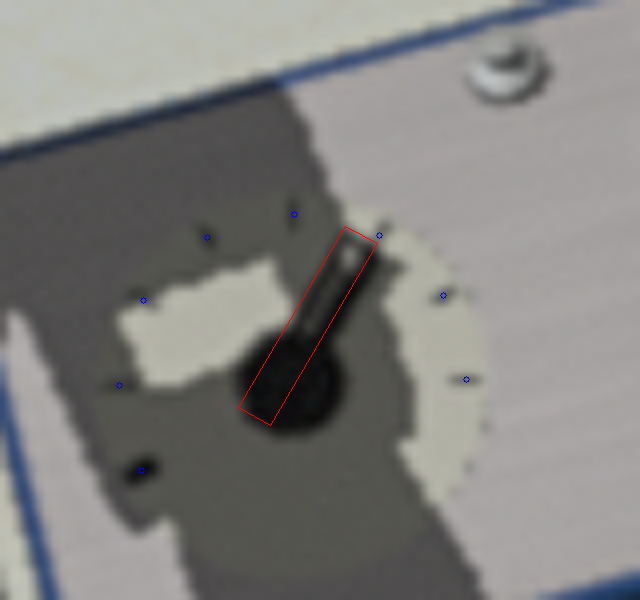

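```bash
python3 - <<'E'
from t import *
s=ctrl.get_state();R=Ro.from_quat(s["tcp_rot"])
print(R.inv().apply(np.array([.613,-.030,.13])-s["eef_pos"])*1000)
E
```

```text
[ 147.24001277   28.87059697 -279.01677998]
```

{"api": "step_arm", "payload": {"rows": [[[0,0,0],[15,0,-28],1],[[0,0,0],[31,0,-59],1],[[0,0,0],[47,0,-90],1],[[0,0,0],[63,0,-121],1],[[0,0,0],[80,0,-152],1],[[0,0,0],[96,0,-183],1],[[0,0,0],[113,0,-214],1],[[0,0,0],[130,0,-246],1],[[0,0,0],[147,0,-279],1],[[0,0,0],[147,0,-279],1]]}}

```text
time: 12.5
eef_pos: [0.6116, -0.0389, 0.1581]
tcp_rot: [0.687, -0.17, 0.17, -0.685]
contact_force: [0.1, 0.4, 0.2]
opening: 0.004
```

```bash
cat > btn.py <<'E'
from look import *
import sys
s=ctrl.get_state();R=Ro.from_quat(s["tcp_rot"])
print(s["time"],s["eef_pos"].round(4),s["contact_force"].round(1))
print(R.inv().apply(np.array([.613,-.030,s["eef_pos"][2]])-s["eef_pos"])*1000)
tag=sys.argv[1]
p,d=viewer.read_camera("side");overlay("side",p,(255,140,335,200),8,[],f"pics/{tag}s.png")
c=tuple(proj("side",[*s["eef_pos"][:2],s["eef_pos"][2]+.033]));print("tip px",(np.array(c)-[255,140]+.5)*8-[0,8])
p,d=viewer.read_camera("top");overlay("top",p,(190,125,310,215),6,[],f"pics/{tag}t.png")
E
python3 btn.py b1
```

```text
12.5 [ 0.6116 -0.0389  0.1581] [0.1 0.4 0.2]
[-2.96971285 -0.02643113  8.53907645]
tip px [389.60720885 260.35491042]
```

View pics/b1s.png

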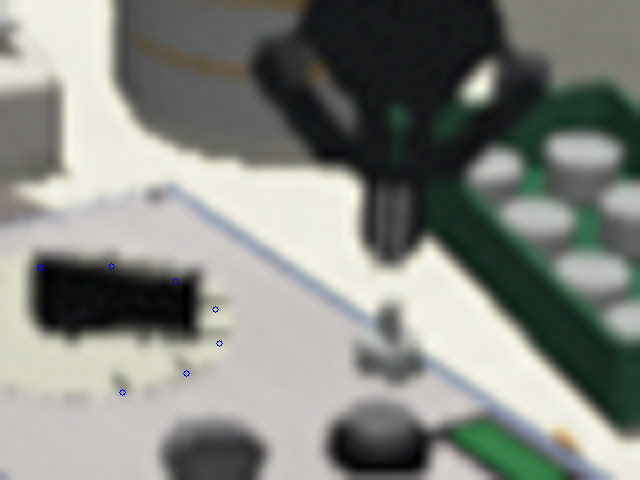

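View pics/b1t.png

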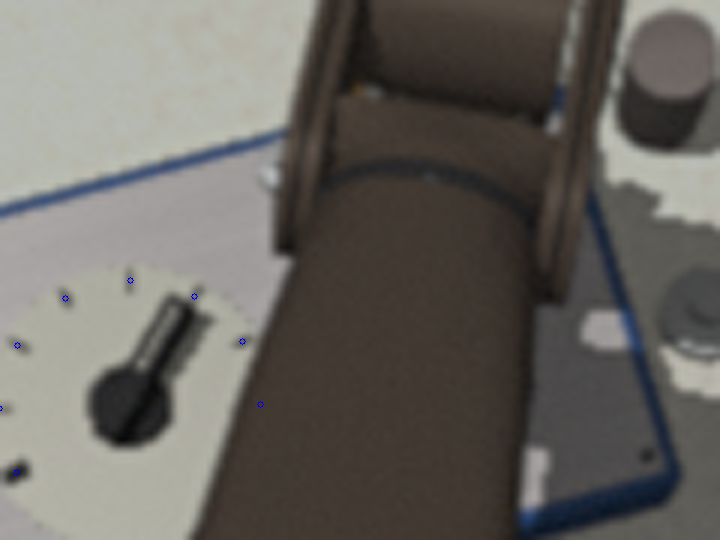

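{"api": "step_arm", "payload": {"rows": [[[0,0,0],[-1,15,4],1],[[0,0,0],[-3,35,8.5],1],[[0,0,0],[-3,55,8.5],1],[[0,0,0],[-3,64,8.5],1],[[0,0,0],[-3,64,8.5],1]]}}

```text
time: 13.02
eef_pos: [0.6109, -0.0215, 0.0914]
tcp_rot: [0.687, -0.17, 0.165, -0.687]
contact_force: [-0.5, 0.4, -0.0]
opening: -0.003
```

```bash
python3 btn.py b2; python3 - <<'E'
from ov import *
p,d=viewer.read_camera("top");overlay("top",p,(175,145,255,220),8,[(-45,(0,0,255)),(-37,(0,255,0))],"pics/t21.png")
E
```

```text
13.0167 [ 0.6109 -0.0215  0.0914] [-0.5  0.4 -0. ]
[ 5.79877888 -0.02617825 -6.58441177]
tip px [366.1138523 381.0444148]
```

View pics/b2s.png

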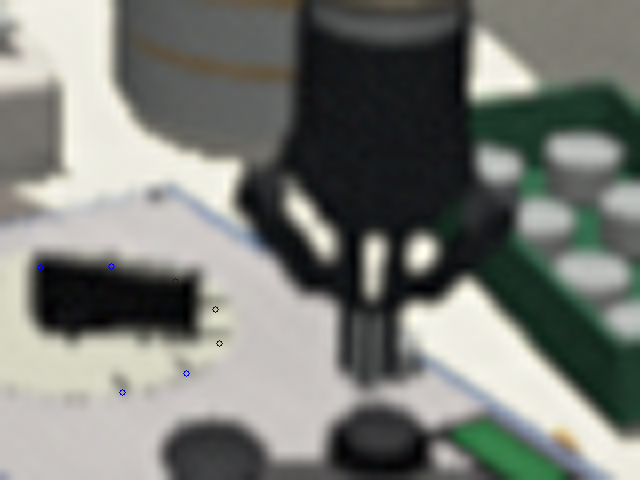

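View pics/t21.png

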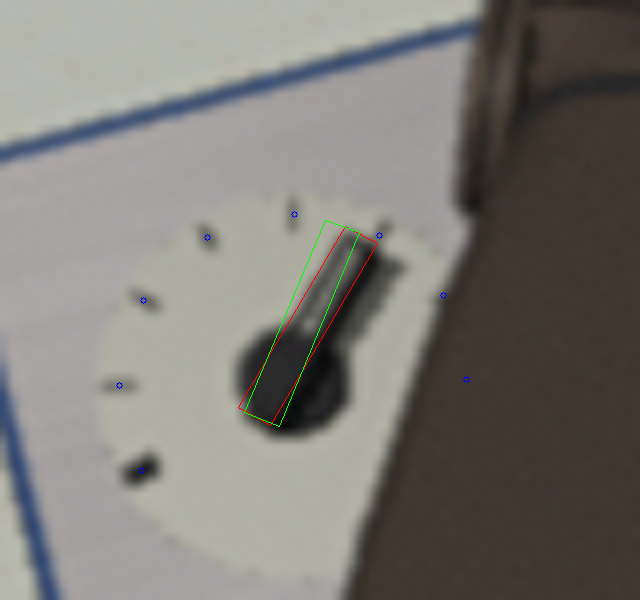

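{"api": "step_arm", "payload": {"rows": [[[0,0,0],[3,0,-4],1],[[0,0,0],[5.5,0,-6.6],1],[[0,0,0],[5.5,0,-6.6],1],[[0,0,0],[5.5,0,-6.6],1]]}}

```text
time: 13.5
eef_pos: [0.6157, -0.0318, 0.0957]
tcp_rot: [-0.687, 0.168, -0.168, 0.687]
contact_force: [-0.4, -0.3, 0.6]
opening: 0.0
```

```bash
python3 btn.py b3
```

```text
13.5 [ 0.6157 -0.0318  0.0957] [-0.4 -0.3  0.6]
[-3.2626552  -0.00408362  0.36929121]
tip px [385.86120246 381.23420534]
```

View pics/b3s.png

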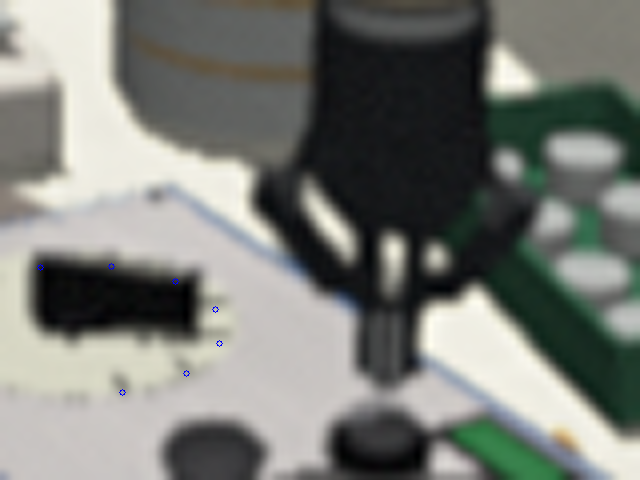

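{"api": "step_arm", "payload": {"rows": [[[0,0,0],[-3,3,0],1],[[0,0,0],[-3,6,0],1],[[0,0,0],[-3,10,0],1],[[0,0,0],[-3,13,0],1],[[0,0,0],[-3,13,0],1]]}}

```text
time: 14.02
eef_pos: [0.6117, -0.0297, 0.0805]
tcp_rot: [0.687, -0.169, 0.167, -0.687]
contact_force: [0.7, 0.5, -0.4]
opening: 0.001
```

```bash
python3 btn.py b4
```

```text
14.0167 [ 0.6117 -0.0297  0.0805] [ 0.7  0.5 -0.4]
[ 1.33094495 -0.00307834  0.30929404]
tip px [373.8806844  411.07028961]
```

View pics/b4s.png

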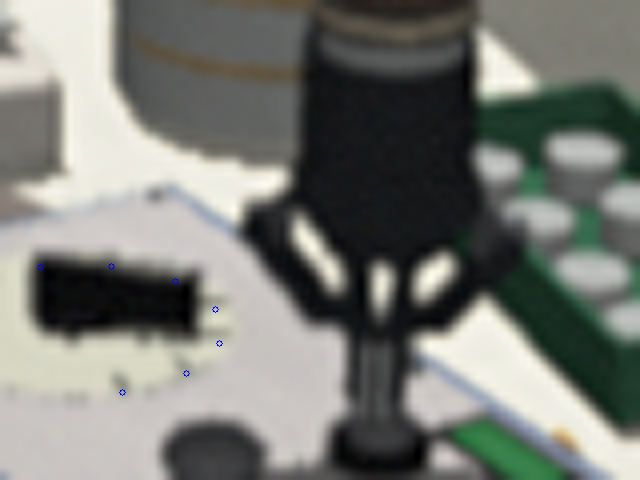

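Centred over the start button at (377,430), just touching height. Press gently in steps.

{"api": "step_arm", "payload": {"rows": [[[0,0,0],[1,1.5,0],1],[[0,0,0],[1,3,0],1],[[0,0,0],[1,4,0],1],[[0,0,0],[1,4,0],1]]}}

```text
time: 14.45
eef_pos: [0.6138, -0.0305, 0.0782]
tcp_rot: [0.687, -0.167, 0.168, -0.687]
contact_force: [0.1, -0.1, 2.2]
opening: -0.001
```

{"api": "step_arm", "payload": {"rows": [[[0,0,0],[0,1.5,0],1],[[0,0,0],[0,3,0],1],[[0,0,0],[0,3,0],1]]}}

```text
time: 14.7
eef_pos: [0.6138, -0.0305, 0.0753]
tcp_rot: [0.687, -0.167, 0.168, -0.687]
contact_force: [0.3, 0.3, 3.3]
opening: 0.0
```

{"api": "step_arm", "payload": {"rows": [[[0,0,0],[0,1.5,0],1],[[0,0,0],[0,3,0],1],[[0,0,0],[0,3,0],1]]}}

```text
time: 14.95
eef_pos: [0.6138, -0.0305, 0.0727]
tcp_rot: [0.687, -0.167, 0.168, -0.687]
contact_force: [-1.4, 0.0, 5.4]
opening: 0.003
```

{"api": "step_arm", "payload": {"rows": [[[0,0,0],[0,1,0],1],[[0,0,0],[0,2,0],1],[[0,0,0],[0,2,0],1]]}}

```text
time: 15.2
eef_pos: [0.6139, -0.0305, 0.0726]
tcp_rot: [0.687, -0.168, 0.168, -0.687]
contact_force: [-5.3, 0.4, 12.5]
opening: 0.0
```

{"api": "step_arm", "payload": {"rows": [[[0,0,0],[0,1,0],1],[[0,0,0],[0,1,0],1]]}}

```text
time: 15.37
eef_pos: [0.6139, -0.0305, 0.0725]
tcp_rot: [0.687, -0.168, 0.168, -0.687]
contact_force: [-6.6, 0.2, 16.2]
opening: 0.0
```

{"api": "step_arm", "payload": {"rows": [[[0,0,0],[0,-5,0],1],[[0,0,0],[0,-15,0],1],[[0,0,0],[0,-35,0],1],[[0,0,0],[0,-65,0],1],[[0,0,0],[0,-100,0],1],[[0,0,0],[0,-130,0],1],[[0,0,0],[-30,-140,-20],1],[[0,0,0],[-60,-140,-40],1],[[0,0,0],[-90,-140,-60],1],[[0,0,0],[-120,-140,-80],1]]}}

```text
time: 16.2
eef_pos: [0.4682, -0.0458, 0.2083]
tcp_rot: [-0.687, 0.168, -0.167, 0.687]
contact_force: [-0.6, -0.9, 0.8]
opening: -0.0
```

{"api": "step_arm", "payload": {"rows": [[[0,0,0],[-20,0,-30],1],[[0,0,0],[-40,0,-60],1],[[0,0,0],[-60,0,-90],1],[[0,0,0],[-60,0,-110],1],[[0,0,0],[-60,0,-110],1],[[0,0,0],[-60,0,-110],1]]}}

```text
time: 16.7
eef_pos: [0.3656, -0.1163, 0.2086]
tcp_rot: [-0.687, 0.169, -0.169, 0.687]
contact_force: [0.2, 0.2, 0.4]
opening: -0.0
```

```bash
python3 btn.py b5; python3 - <<'E'
from ov import *
p,d=viewer.read_camera("top");np.savez("t22.npz",p=p,d=d);overlay("top",p,(155,125,325,245),4.5,[(-45,(0,0,255))],"pics/t22.png")
o=np.load("top0.npz");cal=viewer.calibration("top")
def z(dd,X):
    u,v=proj("top",X).round().astype(int);w=np.median(dd[v-1:v+2,u-1:u+2]);return (cal["R"].T@(np.linalg.inv(cal["K"])@[u,v,1]*w-cal["t"]))[2].round(4)
for X in([.613,-.03,.113],[.527,-.05,.129]):print(z(o["d"],X),z(d,X))
cv2.imwrite("pics/full22.png",p[:,:,::-1])
E
```

```text
16.7 [ 0.3656 -0.1163  0.2086] [0.2 0.2 0.4]
[1.79296307e+02 1.00038707e-01 1.91066483e+02]
tip px [-125.36946032  314.24205633]
0.1123 0.1099
0.1281 0.129
```

View pics/t22.png

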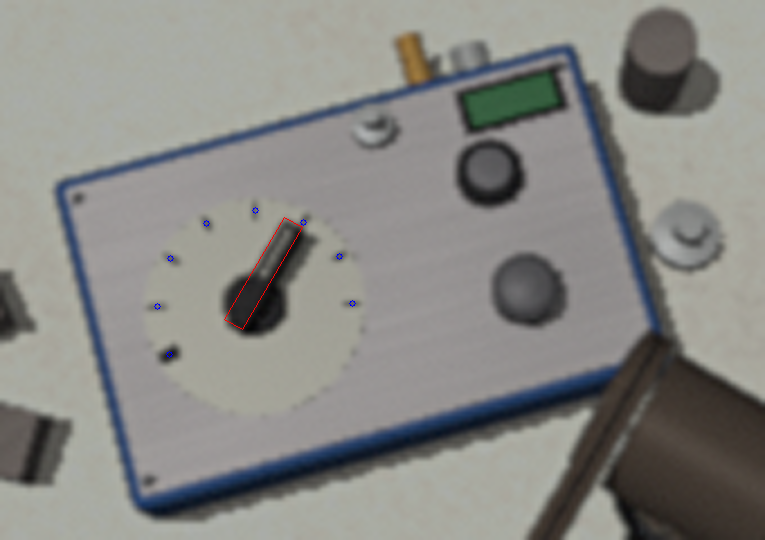

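View pics/full22.png

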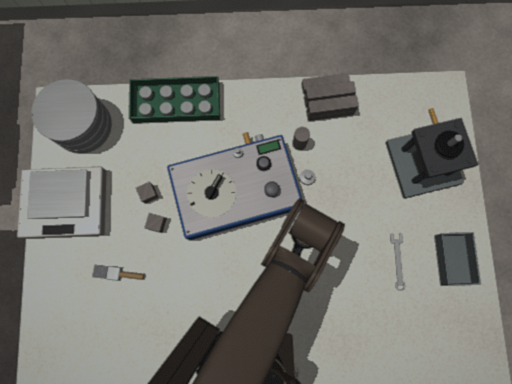

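```bash
python3 - <<'E'
from plant import ctrl
s=ctrl.get_state();print(s["time"],s["dq"].round(3));print(ctrl.sign_off())
E
```

```text
16.85 [ 0.008  0.007 -0.004 -0.003 -0.001 -0.003]
the job is handed in; nothing more can be done
None
```

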